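# Lock the stock box with its curved pin

## Task

Lock the grey steel stock box: take the curved locking pin by its upright grip, stand it on the lid and swing it along its own curve through the steel ring, until its nose presses steadily, for half a second, on the sprung rubber stop beyond. How far out the stop is set differs from day to day, so feel for it, and be gentle: press with more than 3 N but never more than 14 N, and do not force the bar against the ring. Leave the pin standing on the lid through the ring, let go of it, and leave everything else where it is, the straight pin too.

Things in the scene. Friction and masses are not known exactly. Their poses are not given: they have to be found in the camera images.
- box: closed steel stock box, fixed to the bench, painted grey, 240 x 240 mm, lid top flat at 75 mm above its underside. Origin: centre of the underside; x, y along its sides, z up. On the lid stand the ring and the sprung stop, and a roll of tape on the corner at +x +y
- ring: round steel ring (staple) standing fixed on the lid, bore 12 mm, made of 6 mm bar (24 mm over all). Origin: centre of the bore, 20 mm above the lid, at 30 mm along the box's x, 0 along y. Axes as the box's: the bore's axis is y. The pin goes in from the -y side towards +y, curving towards -x
- swing_centre (a point): point on the lid top, 50 mm from the ring's axis point along the box's -x; the pin's curve turns about the vertical through this point, counter-clockwise seen from above. Axes as the box's
- stop: sprung stop fixed on the lid beyond the ring (dark steel block 24 x 34 x 36 mm with a round rubber nose 20 mm across in front). Origin: on the swing circle (50 mm about swing_centre), 36 degrees beyond the ring, 20 mm above the lid; its x is the direction in which the nose is pushed in. The rubber face stands anywhere from 8 mm before this origin to 8 mm beyond it (set by hand, not measured); it gives way 1 mm for every 3 N and must not be pressed over 14 N
- pin_grip (a point): curved locking pin, 145 to 235 g, loose, standing upright on a steel foot (36 x 32 mm, 6 mm thick). Grip: black upright block 28 mm (x) by 16 mm (y) rising to 60 mm above the foot's underside; take it across its 16 mm (y). This point is the grip's centre, 33 mm above the underside. Axes: z up; from the grip a steel bar 8 mm thick leaves along +x, 20 mm above the underside, and curves to the left (towards +y) in an arc of 50 mm radius over 100 degrees
- pin_nose (a point): centre of the round end of the curved pin's bar (radius 4 mm beyond it), 20 mm above the foot's underside; 49 mm along x, 59 mm along y from the grip. Axes as pin_grip
- pin_centre (a point): centre of the pin's arc, at the height of the foot's underside: 50 mm from the grip along the pin's +y. It comes to lie on swing_centre while the bar runs through the ring. Axes as pin_grip
- straight: bystander: a pin with the same grip and foot but a straight bar 85 mm long along +x. Origin: centre of the foot's underside
- tape: bystander: cardboard roll, 60 mm across, 24 mm high, on the box lid's corner. Origin: underside
- bottle: bystander: white bottle 52 mm across, 130 mm high. Origin: underside
- driver: bystander: screwdriver lying on the bench. Origin: underside
- tray: bystander: blue tray 100 x 140 x 45 mm. Origin: underside
- bracket: bystander: small steel angle bracket, 60 mm high. Origin: underside
- carton: bystander: cardboard carton 90 x 120 x 70 mm. Origin: underside
Mind the look-alikes: they are no part of the job. Leave any orange or pink look-alike of the part that bears pin_grip alone.

How it is judged:
By the outcome, as a careful person would: the job done as asked, in the order asked, and still so for the second after the job is handed in, with the robot touching nothing.
It also fails if it takes over 58 s, if anything falls off the work surface, if the arm or the gripper's body presses on something with over 40 N, if the wrist force passes 120 N, or if a joint passes its speed limit or range.

## Robot

A 6-joint arm with a two-finger parallel gripper is mounted at the origin on the work surface. World frame = base frame: x ahead of the robot, y to its left, z up, the work surface at z = 0. Lengths are in m, angles in rad, forces in N, time in s.
With the tool pointing down it reaches from about 0.35 to 1 m from the base axis. Payload 7.1 kg.
Tool frame: the origin (TCP) lies between the finger pads; the fingertips stand 17 mm ahead of it and the grasp point (between the pads) lies 2 mm behind it; z points along the fingers, y is the direction in which the jaws open and shut (so a half turn about z gives the same grasp; the last joint's range is limited). The gripper opens to 85 mm and grips with 20 to 120 N. Pads are 22 mm wide; open, the fingers measure 114 mm over their backs; the gripper's body (76 mm by 85 mm) begins 54 mm behind the grasp point. The pads swing forward as they close: fully open they stand 13 mm farther back than shut.
Start: joints at [-1.34, 0.423, 1.63, -0, 1.089, -0.019], TCP at [0.155, -0.606, 0.248] pointing down, gripper open.
Joint ranges: [-3, 3], [-0.9, 2.11], [0.09, 2.58], [-1.31, 4.45], [0.11, 2.69], [-2.54, 2.54]. Speed limits (rad/s): [2.39, 2.39, 3.01, 3.14, 3.14, 3.14].

## Interface

Orientations are given as a unit quaternion [x, y, z, w].
In Python, from station import r gives the robot as it stands. The module is installed in compiled form; this text tells all that it offers.
- The arm moves only by the tool move_arm, never from a script. Its argument "plan" is a list of rows, each an object of numbers: "tx", "ty", "tz": the shift along the tool's x, y, z in cm; "roll": the turn about the tool's z in degrees; "fingers": the opening, from 0 (shut) to 1 (fully open). A call has 1 to 10 rows; each row is the pose to reach, as a shift and turn from the pose measured when the call began, along the tool's axes at that moment; what a row does not reach only later rows make up. A row lasts 1/8 s, in which the tool goes at most 62.5 mm and 10.7 degrees, less where a joint would pass 70% of its speed; a pose out of reach is approached as far as the arm can. A call with a gripper value outside its range is refused whole. The fingers move at their own pace and stop on an object; the grip force is fixed at half the most. Time passes only in rows, so rows that repeat a pose let the fingers close. It gives the time, the measured TCP pose, the force and the opening at its end, in the units of the state.
- r.sense(): the state, without advancing time (a new reading comes with each control period).
- r.camera(name): name is "side" or "top"; returns a dict with "img" (420x560x3 uint8, red, green, blue), "mtx" (3x3 intrinsics, pixels), "k1" (the pictures are not rectified: a ray, as slopes to the right and down, at radius r is drawn at 1 + k1 r^2 times it, then the intrinsics apply), "T" (4x4, takes a point from camera to world coordinates). Camera axes: x right, y down, z forward; pixel columns grow to the right and rows downward; lengths in m; the calibration is good to about 2 mm. A picture is of the moment at which its call begins. There is no depth.
- r.close_job(): hands the job in, once; it reports no verdict.
The state is a dict: "time": time; "joint_positions": joint angles; "joint_vel": joint speeds; "joint_torque": joint torques, N m; "ee_pos": TCP position; "eef_rot": TCP orientation; "wrist_force": force on the tool from outside, world axes, zero at the start; "torque": the same for the moment, N m; "gripper_width": finger opening in m.
Only numpy, scipy, OpenCV 4.12 (cv2) and the standard library are available. Lean on these libraries where they do the work, as an engineer would, in place of code of your own. Each camera call takes 0.05 s, during which the arm holds its last target.

## Working session

There is one attempt and no reset: what is moved stays moved. The work goes in short steps, Python scripts to look and compute and a tool call to move; the robot and the scene stay as the last step left them, time stands still between calls to the robot, and variables do not carry over. Pictures are saved under pics/ and viewed, and the job is handed in when it is done.

Besides the shell and the picture viewer there is one more tool, called in YAML: its name, and indented under it one key for each argument. move_arm: Moves the arm, as the interface text tells. Its arguments: {"type":"object","properties":{"plan":{"type":"array","items":{"type":"object","properties":{"tx":{"type":"number"},"ty":{"type":"number"},"tz":{"type":"number"},"roll":{"type":"number"},"fingers":{"type":"number"}}}}},"required":["plan"]}

```bash
mkdir -p pics; cat > h.py <<'E'
import numpy as np, cv2
from station import r
def snap(n):
    c=r.camera(n); return c
def save(img,name,scale=1):
    cv2.imwrite('pics/'+name, cv2.resize(img[:,:,::-1],None,fx=scale,fy=scale,interpolation=cv2.INTER_CUBIC))
def ray(c,uv):
    K=np.array(c['mtx']);d=np.array([[(uv[0]-K[0,2])/K[0,0],(uv[1]-K[1,2])/K[1,1]]])[0]
    rd=np.hypot(*d);x=rd
    for _ in range(50): x=rd/(1+c['k1']*x*x)
    d=d*(x/rd if rd>0 else 1)
    T=np.array(c['T']);return T[:3,3],T[:3,:3]@np.array([d[0],d[1],1])
def onz(c,uv,z):
    o,d=ray(c,uv);return o+d*(z-o[2])/d[2]
def proj(c,p):
    T=np.array(c['T']);q=T[:3,:3].T@(np.array(p)-T[:3,3]);s=q[:2]/q[2];s=s*(1+c['k1']*(s@s));K=np.array(c['mtx']);return np.array([K[0,0]*s[0]+K[0,2],K[1,1]*s[1]+K[1,2]])
def tri(c1,a,c2,b):
    o1,d1=ray(c1,a);o2,d2=ray(c2,b)
    A=np.stack([d1,-d2],1);s=np.linalg.lstsq(A,o2-o1,rcond=None)[0]
    p=o1+d1*s[0];q=o2+d2*s[1];return (p+q)/2,np.linalg.norm(p-q)
E
python3 - <<'E'
from h import *
for n in('top','side'):
    c=snap(n);save(c['img'],n+'0.png',1.4);print(n,np.round(c['mtx'],1).tolist(),c['k1'],np.round(c['T'],3).tolist());np.savez(n+'0.npz',**c)
s=r.sense();print(s)
E
```

```text
top [[386.5, 0.0, 280.1], [0.0, 386.5, 210.6], [0.0, 0.0, 1.0]] -0.0911945922668851 [[-0.135, -0.97, 0.203, 0.294], [-0.991, 0.132, -0.028, 0.006], [0.0, -0.205, -0.979, 1.147], [0.0, 0.0, 0.0, 1.0]]
side [[428.2, 0.0, 275.4], [0.0, 428.2, 207.0], [0.0, 0.0, 1.0]] -0.11679760852103163 [[-0.681, -0.371, 0.631, -0.185], [-0.732, 0.358, -0.58, 0.636], [-0.011, -0.857, -0.516, 0.675], [0.0, 0.0, 0.0, 1.0]]
{'time': 0.1, 'joint_positions': array([-1.34000481e+00,  4.23769861e-01,  1.63065541e+00,  2.48210899e-05,
        1.08861079e+00, -1.90010763e-02]), 'joint_vel': array([-1.63256811e-03, -1.31496594e-03, -1.27537181e-03,  7.64229710e-04,
       -1.65798856e-03,  3.76230062e-05]), 'joint_torque': array([ 2.68637814e-04, -5.58424258e+01, -2.82445282e+01,  1.04195092e-04,
        3.04973801e-03, -1.22414710e-05]), 'ee_pos': array([ 0.15441814, -0.6051092 ,  0.24760358]), 'eef_rot': array([ 9.92211050e-01,  1.24566088e-01, -6.53524534e-05, -7.18823186e-04]), 'wrist_force': array([ 0.68700227,  0.80558044, -0.09514466]), 'torque': array([-0.01954439,  0.00431661,  0.01059226]), 'gripper_width': 0.08530444798842086}
```

View pics/top0.png

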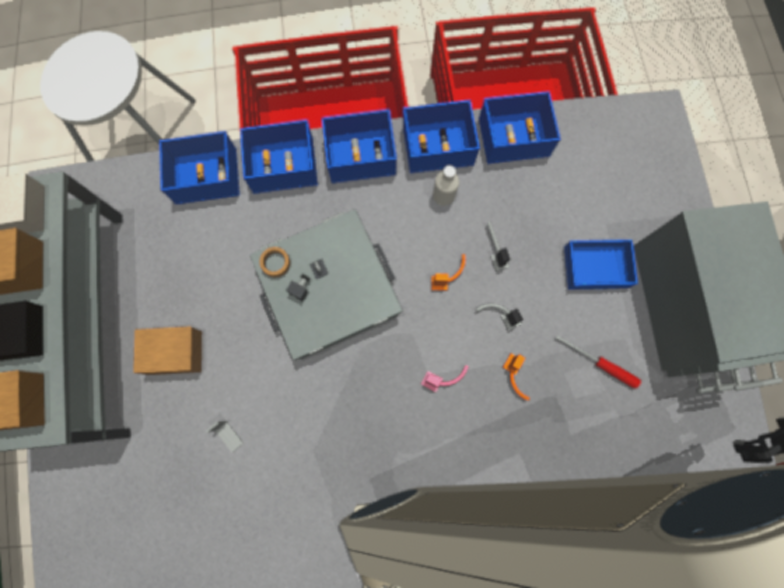

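View pics/side0.png

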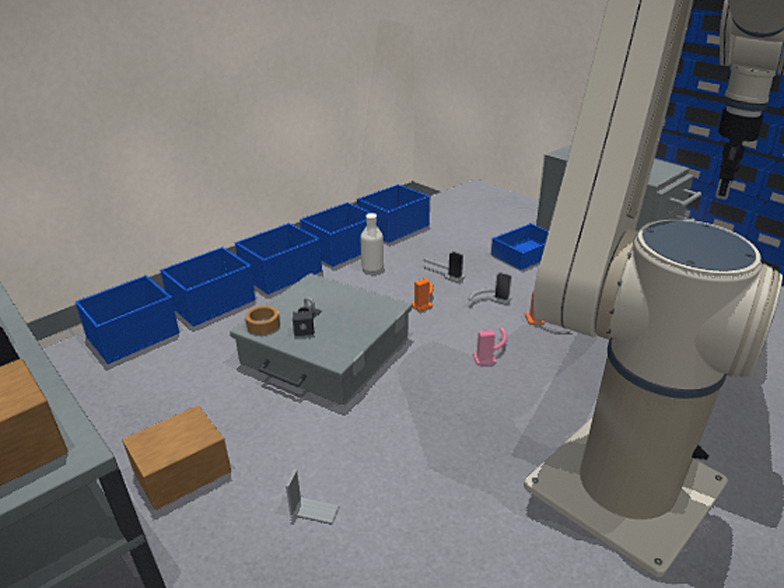

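Candidates (top view, 1.4x px): black grip with curved bar (514,316), which I want; black straight pin (503,257); orange curved (440,281) and (514,362); pink (432,381). I'll check with close crops.

```bash
python3 - <<'E'
import cv2,numpy as np
t=np.load('top0.npz')['img'];s=np.load('side0.npz')['img']
a=cv2.resize(t[205:245,325:385],None,fx=10,fy=10,interpolation=cv2.INTER_CUBIC)
b=cv2.resize(t[140:265,170:295],None,fx=4.8,fy=4.8,interpolation=cv2.INTER_CUBIC)
e=cv2.resize(s[180:225,325:385],None,fx=10,fy=10,interpolation=cv2.INTER_CUBIC)
f=cv2.resize(s[190:295,160:300],None,fx=5,fy=5,interpolation=cv2.INTER_CUBIC)
for n,i in zip(['ct','cb','st','sb'],[a,b,e,f]): cv2.imwrite(f'pics/{n}.png',i[:,:,::-1])
E
```

```text
(no output)
```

View pics/ct.png

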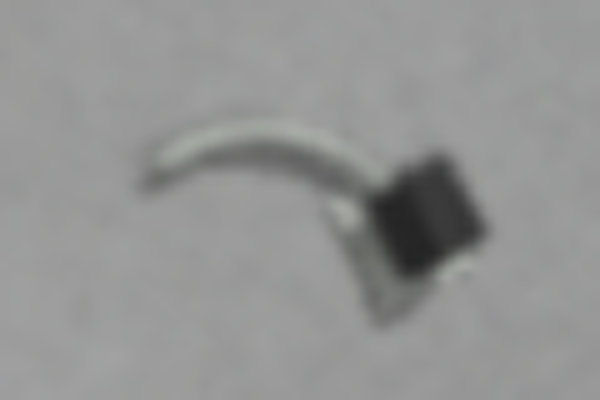

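View pics/cb.png

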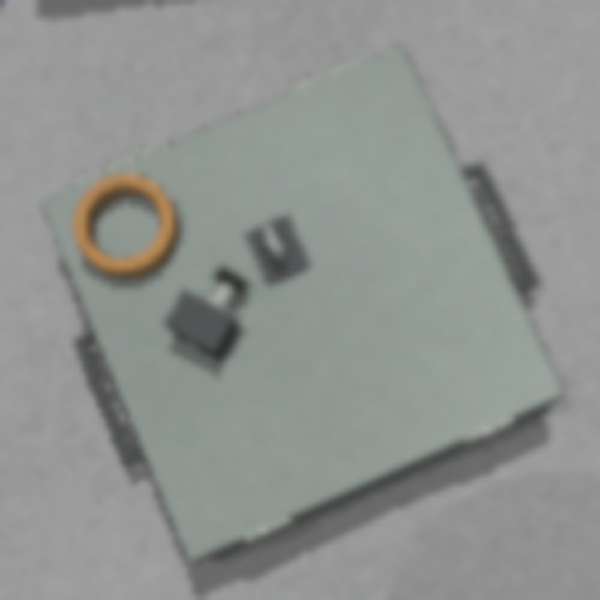

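View pics/st.png

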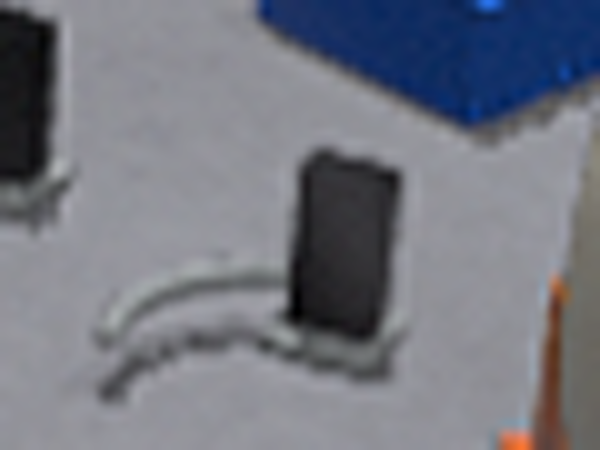

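View pics/sb.png

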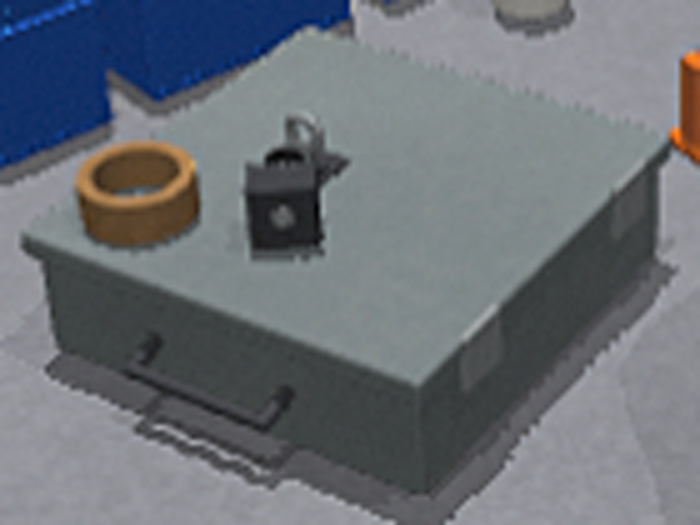

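The crop confirms it: black grip at (514,316), with a grey bar curving left as seen from the grip. The ring is at about (278,250) and the stop at (205,325) in the box crop. Next I measure them.

```bash
python3 - <<'E'
from h import *
ct={k:v for k,v in np.load('top0.npz').items()};cs={k:v for k,v in np.load('side0.npz').items()}
t=ct['img'];hsv=cv2.cvtColor(t,cv2.COLOR_RGB2HSV)
print('lid px',t[200,255],hsv[200,255],'bench',t[180,310],hsv[180,310],'front',t[227,270])
p=t.astype(int)
m=((p[:,:,1]-p[:,:,0]>=6)&(p[:,:,1]>115)).astype(np.uint8)
z=np.zeros_like(m);z[140:262,170:292]=m[140:262,170:292]
z=cv2.morphologyEx(z,cv2.MORPH_CLOSE,np.ones((3,3)));
cn=max(cv2.findContours(z,cv2.RETR_EXTERNAL,cv2.CHAIN_APPROX_NONE)[0],key=cv2.contourArea)
cn=cv2.convexHull(cn)
print(cv2.contourArea(cn))
ap=cv2.approxPolyDP(cn,8,True)[:,0];print('poly',ap.tolist())
W=np.array([onz(ct,q,.075)[:2] for q in cn[:,0].astype(float)])
rc=cv2.minAreaRect((W*1000).astype(np.float32));print('rect mm',rc)
for q in [(43,203),(400,42),(563,395),(190,558)]: print(np.round(onz(ct,(170+q[0]/4.8-.4,140+q[1]/4.8-.4),.075),4))
for q in [(25,235),(318,32),(668,145),(418,385)]: print('side',np.round(onz(cs,(160+q[0]/5-.4,190+q[1]/5-.4),.075),4))
v=z.copy()*255;cv2.imwrite('pics/m.png',cv2.resize(v[130:270,160:300],None,fx=4,fy=4))
# dark pin
d=(p.max(2)<75).astype(np.uint8)
for (y0,y1,x0,x1) in[(205,245,325,385)]:
    y,x=np.nonzero(d[y0:y1,x0:x1]);print('dark',len(x),x.mean()+x0,y.mean()+y0)
E
```

```text
lid px [147 157 151] [ 72  16 157] bench [155 156 155] [ 60   2 156] front [152 161 155]
6781.0
poly [[253, 150], [286, 222], [210, 256], [179, 182]]
rect mm ((561.8800659179688, 108.04862976074219), (239.18359375, 239.4375), 16.56618881225586)
[0.6394 0.2549 0.075 ]
[0.7116 0.0289 0.075 ]
[ 0.4808 -0.0397  0.075 ]
[0.4149 0.1873 0.075 ]
side [0.6346 0.2553 0.075 ]
side [0.6962 0.0278 0.075 ]
side [ 0.4736 -0.0314  0.075 ]
side [0.4107 0.1877 0.075 ]
dark 77 366.7142857142857 226.75324675324674
```

```bash
python3 - <<'E'
from h import *
ct={k:v for k,v in np.load('top0.npz').items()};cs={k:v for k,v in np.load('side0.npz').items()}
u=lambda x,y:(325+x/10-.45,205+y/10-.45)
# bar centreline from top crop, z=.02
bar=[onz(ct,u(*q),.02)[:2] for q in [(160,165),(185,145),(215,132),(250,126),(285,130),(320,145),(350,163)]]
from scipy.optimize import least_squares
f=least_squares(lambda c:[np.hypot(*(b-c))-.05 for b in bar],[.55,-.2]);C=f.x
print('centre',C,'res mm',np.round(f.fun*1000,1))
v=bar[0]-C; print('first pt ang',np.degrees(np.arctan2(v[1],v[0])))
nose=onz(ct,u(158,163),.02)[:2]
# grip top face corners guess
for q in [(440,155),(488,230),(415,275),(370,200),(410,172),(445,265)]: print(q,np.round(onz(ct,u(*q),.06)[:2],4))
us=lambda x,y:(325+x/10-.45,180+y/10-.45)
for q in [(315,152),(402,178)]: print('side top corner',np.round(onz(cs,us(*q),.06)[:2],4))
for q in [(290,318),(375,338)]: print('side foot line z6',np.round(onz(cs,us(*q),.006)[:2],4))
sb=[onz(cs,us(*q),.02)[:2] for q in [(105,330),(130,305),(165,288),(210,278),(255,272),(280,274)]]
f=least_squares(lambda c:[np.hypot(*(b-c))-.05 for b in sb],[.55,-.2]);print('side centre',f.x,np.round(f.fun*1000,1),sb[0])
print('nose top',nose)
E
```

```text
centre [ 0.52031931 -0.23527226] res mm [10.2  1.4 -5.3 -8.6 -6.4  1.1  9.9]
first pt ang 144.30950434463676
(440, 155) [ 0.4571 -0.2735]
(488, 230) [ 0.4337 -0.2833]
(415, 275) [ 0.4238 -0.2601]
(370, 200) [ 0.4469 -0.2511]
(410, 172) [ 0.4534 -0.264 ]
(445, 265) [ 0.4254 -0.2691]
side top corner [ 0.4539 -0.2718]
side top corner [ 0.4269 -0.2778]
side foot line z6 [ 0.4529 -0.2659]
side foot line z6 [ 0.4283 -0.2751]
side centre [ 0.51356151 -0.24830232] [10.9 -2.9 -9.5 -6.5  1.9  8.8] [ 0.47277266 -0.20301392]
nose top [ 0.47213301 -0.19968271]
```

```bash
python3 - <<'E'
from h import *
from scipy.optimize import least_squares
ct={k:v for k,v in np.load('top0.npz').items()};cs={k:v for k,v in np.load('side0.npz').items()}
def rep(c,x0,y0,pts):
    u=lambda x,y:(x0+x/10-.45,y0+y/10-.45)
    b=[onz(c,u(*q),.02)[:2] for q in pts]
    f=least_squares(lambda k:[np.hypot(*(p-k))-.05 for p in b],[.42,-.22]);C=f.x
    v=b[0]-C;a=np.arctan2(v[1],v[0]);print('C',C.round(4),'res',np.round(f.fun*1e3,1))
    yaw=a-np.arctan2(9,49)+0.04  # first pt = tip region
    g=C+.05*np.array([np.sin(yaw),-np.cos(yaw)]);print('yaw',np.degrees(yaw),'grip',g.round(4))
rep(ct,325,205,[(160,165),(185,145),(215,132),(250,126),(285,130),(320,145),(350,163)])
rep(cs,325,180,[(105,330),(130,305),(165,288),(210,278),(255,272),(280,274)])
E
```

```text
C [ 0.4286 -0.2231] res [-1.4 -0.1  0.7  1.2  0.8 -0.6 -1. ]
yaw 19.993425831572452 grip [ 0.4457 -0.27  ]
C [ 0.427  -0.2244] res [ 0.5  0.  -0.4 -0.9  0.8  0.3]
yaw 16.917670588630404 grip [ 0.4415 -0.2722]
```

```bash
cat >> h.py <<'E'
from scipy.spatial.transform import Rotation as R
def go(pos,yaw):
    """shift in tool cm & roll deg to reach world pos / tool-x yaw (deg)"""
    s=r.sense();M=R.from_quat(s['eef_rot']).as_matrix()
    cy=np.degrees(np.arctan2(M[1,0],M[0,0]))
    d=M.T@(np.array(pos)-s['ee_pos'])*100
    roll=-((yaw-cy+180)%360-180)
    return np.round(d,2),round(roll,2)
def st():
    s=r.sense();M=R.from_quat(s['eef_rot']).as_matrix()
    print('t',round(s['time'],2),'p',s['ee_pos'].round(4),'yaw',round(np.degrees(np.arctan2(M[1,0],M[0,0])),2),'tilt',M[:,2].round(4),'F',s['wrist_force'].round(2),'M',s['torque'].round(3),'w',round(s['gripper_width'],4),'q',s['joint_positions'].round(2));return s
E
python3 - <<'E'
from h import *
st()
ct=np.load('top0.npz')
for q in [(640,250),(690,375)]: print(onz(ct,(q[0]/1.4,q[1]/1.4),0.0))
for p in [(.22,-.37,.2),(.4432,-.2709,.2),(.4432,-.2709,.034)]: print(p,go(p,19.5))
E
```

```text
t 0.1 p [ 0.1544 -0.6051  0.2476] yaw 14.31 tilt [-3.0e-04  1.4e-03 -1.0e+00] F [ 0.69  0.81 -0.1 ] M [-0.02   0.004  0.011] w 0.0853 q [-1.34  0.42  1.63  0.    1.09 -0.02]
[ 0.55823869 -0.59382293  0.        ]
[ 0.26851606 -0.64277011  0.        ]
(0.22, -0.37, 0.2) (array([ 12.17, -21.15,   4.79]), np.float64(-5.19))
(0.4432, -0.2709, 0.2) (array([ 36.24, -25.24,   4.8 ]), np.float64(-5.19))
(0.4432, -0.2709, 0.034) (array([ 36.24, -25.21,  21.4 ]), np.float64(-5.19))
```

move_arm:
  plan:
    - {"tx":3,"ty":-5,"tz":1,"roll":-2,"fingers":0.5}
    - {"tx":6,"ty":-10,"tz":2,"roll":-5.2,"fingers":0.5}
    - {"tx":9,"ty":-16,"tz":3,"roll":-5.2,"fingers":0.5}
    - {"tx":12,"ty":-21,"tz":4,"roll":-5.2,"fingers":0.5}
    - {"tx":17,"ty":-22,"tz":4.8,"roll":-5.2,"fingers":0.5}
    - {"tx":22,"ty":-23,"tz":4.8,"roll":-5.2,"fingers":0.5}
    - {"tx":27,"ty":-24,"tz":4.8,"roll":-5.2,"fingers":0.5}
    - {"tx":32,"ty":-24.8,"tz":4.8,"roll":-5.2,"fingers":0.5}
    - {"tx":36.24,"ty":-25.24,"tz":4.8,"roll":-5.2,"fingers":0.5}
    - {"tx":36.24,"ty":-25.24,"tz":4.8,"roll":-5.2,"fingers":0.5}

```text
time: 1.35
ee_pos: [0.4454, -0.27, 0.1998]
eef_rot: [0.985, 0.171, 0.0, -0.0]
wrist_force: [0.4, 0.4, 0.6]
gripper_width: 0.0425
```

```bash
python3 - <<'E'
from h import *
st()
for p in [(.4432,-.2709,.08),(.4432,-.2709,.034)]: print(p,go(p,19.5))
c=snap('top');save(c['img'][180:260,300:410],'t1.png',7);c=snap('side');save(c['img'][130:250,280:420],'s1.png',5)
E
```

```text
t 1.35 p [ 0.4454 -0.27    0.1998] yaw 19.7 tilt [ 5.0e-04  1.1e-03 -1.0e+00] F [0.44 0.43 0.59] M [-0.035  0.075  0.041] w 0.0425 q [-0.57  0.34  1.9   0.    0.91  0.66]
(0.4432, -0.2709, 0.08) (array([-0.25,  0.02, 11.98]), np.float64(0.2))
(0.4432, -0.2709, 0.034) (array([-0.26,  0.03, 16.58]), np.float64(0.2))
```

View pics/s1.png

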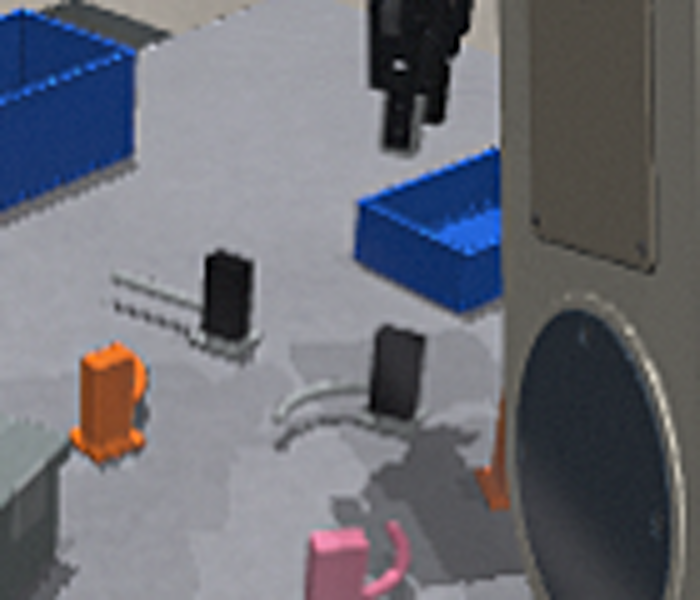

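The side view shows the open fingers directly above the curved black pin, grip at about (397,370). Descending.

move_arm:
  plan:
    - {"tx":-0.26,"ty":0.03,"tz":5,"roll":0.2,"fingers":0.5}
    - {"tx":-0.26,"ty":0.03,"tz":9,"roll":0.2,"fingers":0.5}
    - {"tx":-0.26,"ty":0.03,"tz":11,"roll":0.2,"fingers":0.5}
    - {"tx":-0.26,"ty":0.03,"tz":11,"roll":0.2,"fingers":0.5}

```text
time: 1.95
ee_pos: [0.4379, -0.2712, 0.0882]
eef_rot: [0.986, 0.168, -0.002, -0.002]
wrist_force: [-0.0, 0.7, 0.3]
gripper_width: 0.0425
```

```bash
python3 - <<'E'
from h import *
st()
print(go((.4432,-.2709,.034),19.5))
c=snap('top');save(c['img'][190:260,310:410],'t2.png',7);c=snap('side');save(c['img'][150:230,310:400],'s2.png',7)
E
```

```text
t 1.95 p [ 0.4379 -0.2712  0.0882] yaw 19.29 tilt [-0.0051  0.0042 -1.    ] F [-0.04  0.71  0.34] M [-0.019 -0.046  0.031] w 0.0425 q [-0.58  0.52  1.96  0.    0.67  0.66]
(array([0.53, 0.17, 5.41]), np.float64(-0.21))
```

View pics/s2.png

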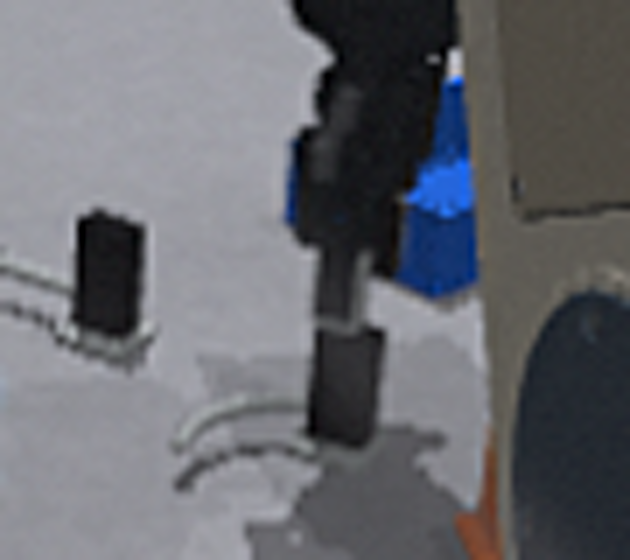

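View pics/t2.png

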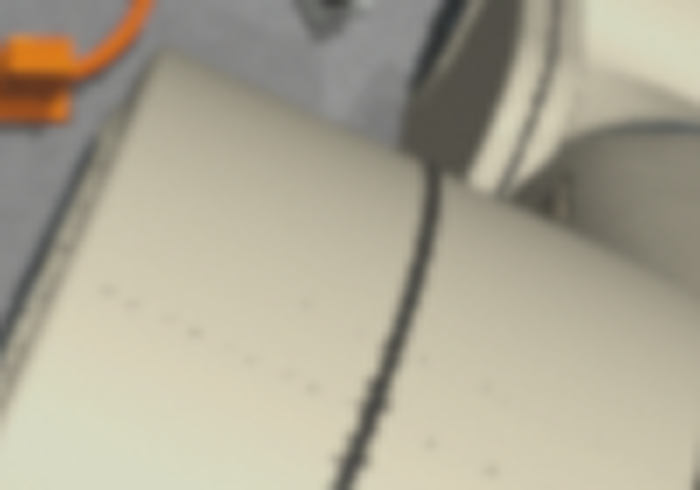

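move_arm:
  plan:
    - {"tx":0.5,"ty":0.1,"tz":1.5,"roll":-0.2,"fingers":0.5}
    - {"tx":0.53,"ty":0.15,"tz":3,"roll":-0.2,"fingers":0.5}
    - {"tx":0.53,"ty":0.15,"tz":4.5,"roll":-0.2,"fingers":0.5}
    - {"tx":0.53,"ty":0.15,"tz":5.4,"roll":-0.2,"fingers":0.5}
    - {"tx":0.53,"ty":0.15,"tz":5.4,"roll":-0.2,"fingers":0.5}
    - {"tx":0.53,"ty":0.15,"tz":5.4,"roll":-0.2,"fingers":0.5}

```text
time: 2.8
ee_pos: [0.4452, -0.2716, 0.0361]
eef_rot: [0.986, 0.169, -0.001, -0.001]
wrist_force: [0.2, -0.1, -0.2]
gripper_width: 0.0426
```

```bash
python3 - <<'E'
from h import *
st()
print(go((.4432,-.2709,.034),19.5))
c=snap('side');save(c['img'][150:230,310:400],'s3.png',7)
E
```

```text
t 2.8 p [ 0.4452 -0.2716  0.0361] yaw 19.52 tilt [-0.0015  0.0018 -1.    ] F [ 0.15 -0.13 -0.17] M [-0.005  0.016 -0.005] w 0.0426 q [-0.57  0.62  1.96  0.    0.57  0.66]
(array([-0.16, -0.13,  0.21]), np.float64(0.02))
```

View pics/s3.png

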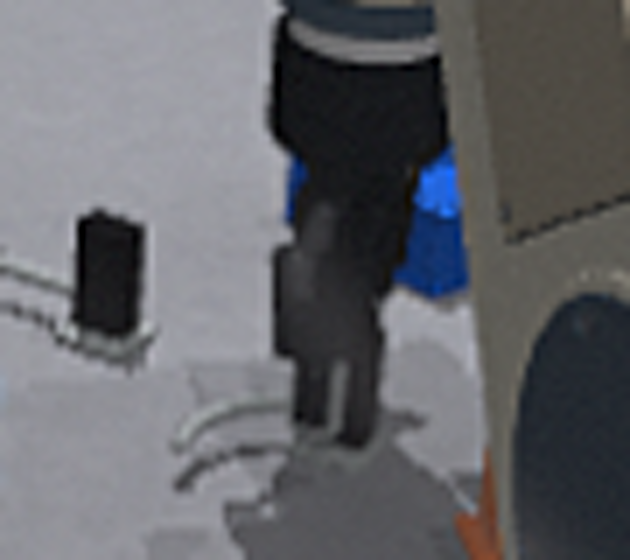

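move_arm:
  plan:
    - {"tx":-0.16,"ty":-0.1,"tz":0.2,"roll":0,"fingers":0.5}
    - {"tx":-0.16,"ty":-0.1,"tz":0.2,"roll":0,"fingers":0.3}
    - {"tx":-0.16,"ty":-0.1,"tz":0.2,"fingers":0.2}
    - {"tx":-0.16,"ty":-0.1,"tz":0.2,"fingers":0.1}
    - {"tx":-0.16,"ty":-0.1,"tz":0.2,"fingers":0}
    - {"tx":-0.16,"ty":-0.1,"tz":0.2,"fingers":0}
    - {"tx":-0.16,"ty":-0.1,"tz":0.2,"fingers":0}

```text
invalid input at $.plan[2]: expected keys tx, ty, tz, roll, fingers
```

```bash
python3 - <<'E'
from h import *
st()
c=snap('side');save(c['img'][150:230,310:400],'s4.png',7)
E
```

```text
t 2.85 p [ 0.4453 -0.2717  0.0363] yaw 19.52 tilt [-0.0011  0.0016 -1.    ] F [-0.33 -0.34 -0.49] M [0.008 0.025 0.043] w 0.0429 q [-0.57  0.62  1.96  0.    0.57  0.66]
```

View pics/s4.png

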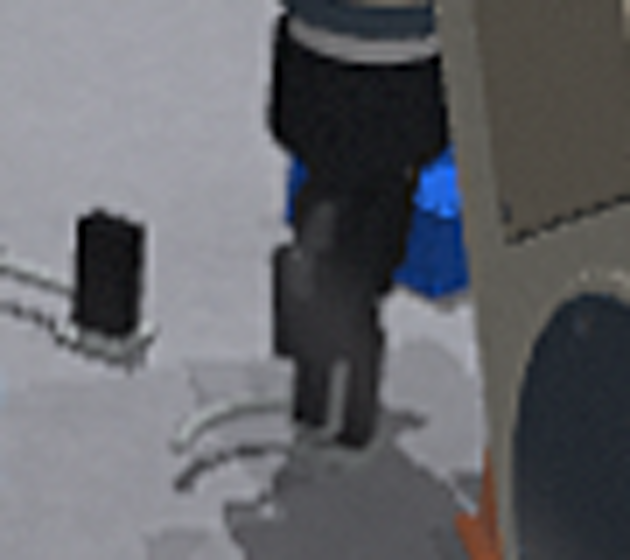

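move_arm:
  plan:
    - {"tx":-0.16,"ty":-0.1,"tz":0.2,"roll":0,"fingers":0.5}
    - {"tx":-0.16,"ty":-0.1,"tz":0.2,"roll":0,"fingers":0.3}
    - {"tx":-0.16,"ty":-0.1,"tz":0.2,"roll":0,"fingers":0.2}
    - {"tx":-0.16,"ty":-0.1,"tz":0.2,"roll":0,"fingers":0.1}
    - {"tx":-0.16,"ty":-0.1,"tz":0.2,"roll":0,"fingers":0}
    - {"tx":-0.16,"ty":-0.1,"tz":0.2,"roll":0,"fingers":0}
    - {"tx":-0.16,"ty":-0.1,"tz":0.2,"roll":0,"fingers":0}

```text
time: 3.78
ee_pos: [0.4438, -0.2715, 0.0347]
eef_rot: [0.986, 0.17, -0.0, -0.001]
wrist_force: [0.4, 0.3, 5.0]
gripper_width: 0.0156
```

```bash
python3 - <<'E'
from h import *
st()
c=snap('side');save(c['img'][150:230,310:400],'s5.png',7)
E
```

```text
t 3.77 p [ 0.4438 -0.2715  0.0347] yaw 19.52 tilt [-4.0e-04  1.1e-03 -1.0e+00] F [0.36 0.32 4.99] M [-0.143  0.028 -0.017] w 0.0156 q [-0.57  0.62  1.96  0.    0.56  0.66]
```

View pics/s5.png

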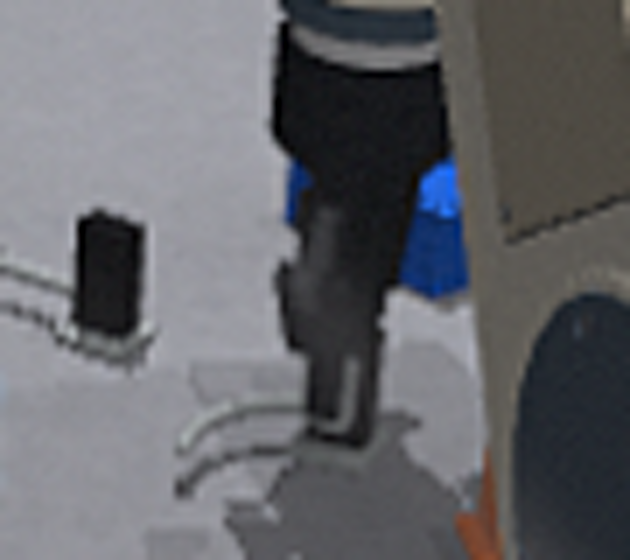

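Gripped (opening 15.6 mm, grip is 16). I lift and carry it to a spot before the ring, and compute that from the box frame.

```bash
cat >> h.py <<'E'
BC=np.array([.562,.108]);BY=16.6
def rot(a):
    a=np.radians(a);return np.array([[np.cos(a),-np.sin(a)],[np.sin(a),np.cos(a)]])
SC=BC+rot(BY)@np.array([-.02,0]); RING=BC+rot(BY)@np.array([.03,0])
OFF=np.array([0.,0.]) # grip relative to TCP, in pin frame
def tgt(psi,z,dS=(0,0)):
    "TCP xyz,yaw for pin at box-frame yaw psi with pin_centre on swing centre (+dS in box frame)"
    w=psi+BY
    g=SC+rot(BY)@np.array(dS)+rot(w)@np.array([0,-.05])-rot(w)@OFF
    return (g[0],g[1],z),w
E
python3 - <<'E'
from h import *
st();print('SC',SC,'RING',RING)
p,w=tgt(-35,.2);print(p,w,go(p,w))
E
```

```text
t 3.83 p [ 0.4438 -0.2715  0.0347] yaw 19.51 tilt [-4.0e-04  1.1e-03 -1.0e+00] F [-0.65 -0.54  5.91] M [-0.129  0.027 -0.034] w 0.0151 q [-0.57  0.62  1.96  0.    0.56  0.66]
SC [0.54283355 0.10228623] RING [0.59074968 0.11657065]
(np.float64(0.5270510966633423), np.float64(0.05484243206967569), 0.2) -18.4 (array([ 18.75, -28.  , -16.5 ]), np.float64(37.91))
```

move_arm:
  plan:
    - {"tx":0,"ty":0,"tz":-3,"roll":0,"fingers":0}
    - {"tx":0,"ty":0,"tz":-7,"roll":0,"fingers":0}
    - {"tx":0,"ty":0,"tz":-12,"roll":0,"fingers":0}
    - {"tx":2,"ty":-3,"tz":-16.5,"roll":4,"fingers":0}
    - {"tx":5,"ty":-8,"tz":-16.5,"roll":10,"fingers":0}
    - {"tx":8,"ty":-13,"tz":-16.5,"roll":17,"fingers":0}
    - {"tx":11,"ty":-18,"tz":-16.5,"roll":24,"fingers":0}
    - {"tx":14,"ty":-23,"tz":-16.5,"roll":31,"fingers":0}
    - {"tx":18.5,"ty":-27.5,"tz":-16.5,"roll":37.9,"fingers":0}
    - {"tx":18.75,"ty":-28,"tz":-16.5,"roll":37.9,"fingers":0}

```text
time: 5.08
ee_pos: [0.5279, 0.0583, 0.1995]
eef_rot: [0.987, -0.158, -0.0, -0.001]
wrist_force: [0.4, -0.5, -1.7]
gripper_width: 0.0156
```

move_arm:
  plan:
    - {"tx":0,"ty":0,"tz":0,"roll":0,"fingers":0}
    - {"tx":0,"ty":0,"tz":0,"roll":0,"fingers":0}

```text
time: 5.32
ee_pos: [0.5272, 0.0575, 0.1991]
eef_rot: [0.987, -0.158, -0.001, -0.001]
wrist_force: [0.5, -0.4, -2.2]
gripper_width: 0.0155
```

```bash
python3 - <<'E'
from h import *
st()
p,w=tgt(-35,.115);print(p,w,go(p,w))
c=snap('side');save(c['img'][130:270,160:340],'s6.png',4.2);c=snap('top');save(c['img'][100:280,150:390],'t6.png',3.3)
E
```

```text
t 5.33 p [0.5272 0.0575 0.1991] yaw -18.23 tilt [-0.0015  0.0014 -1.    ] F [ 0.5  -0.4  -2.25] M [-0.013 -0.01  -0.004] w 0.0155 q [0.09 0.35 1.88 0.   0.91 1.97]
(np.float64(0.5270510966633423), np.float64(0.05484243206967569), 0.115) -18.4 (array([0.09, 0.27, 8.41]), np.float64(0.17))
```

View pics/s6.png

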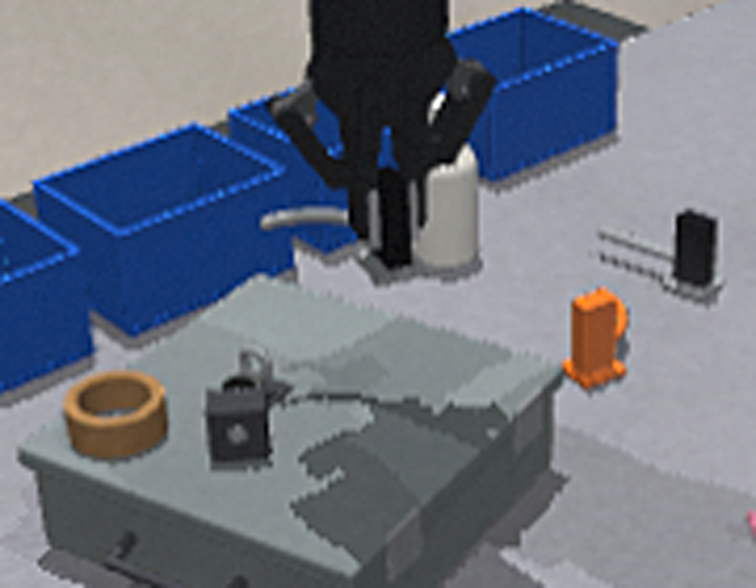

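View pics/t6.png

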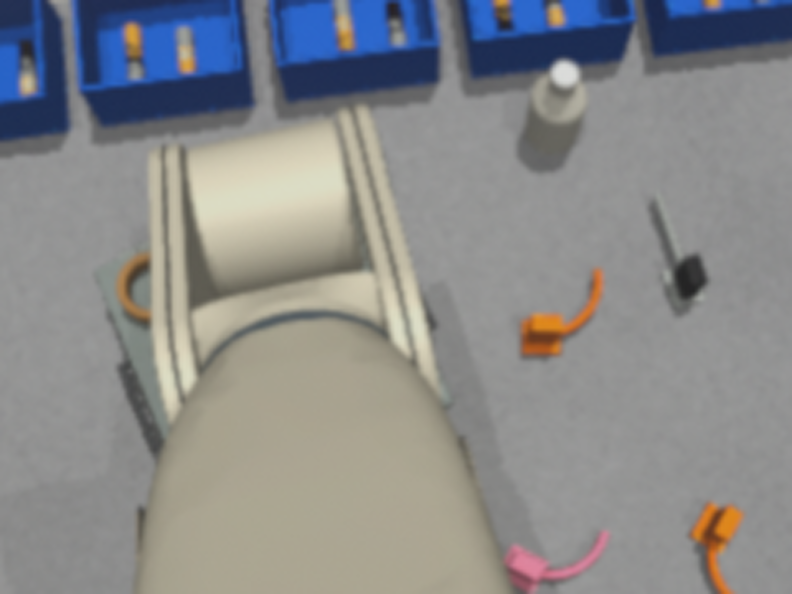

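Pin hangs before the ring; the arm hides the top view, so I'll compare the nose and ring in the side view at matching height.

move_arm:
  plan:
    - {"tx":0.09,"ty":0.2,"tz":2,"roll":0.2,"fingers":0}
    - {"tx":0.09,"ty":0.27,"tz":4.5,"roll":0.2,"fingers":0}
    - {"tx":0.09,"ty":0.27,"tz":7,"roll":0.2,"fingers":0}
    - {"tx":0.09,"ty":0.27,"tz":8.4,"roll":0.2,"fingers":0}
    - {"tx":0.09,"ty":0.27,"tz":8.4,"roll":0.2,"fingers":0}
    - {"tx":0.09,"ty":0.27,"tz":8.4,"roll":0.2,"fingers":0}
    - {"tx":0.09,"ty":0.27,"tz":8.4,"roll":0.2,"fingers":0}

```text
time: 6.3
ee_pos: [0.528, 0.0545, 0.1163]
eef_rot: [0.987, -0.161, 0.0, -0.001]
wrist_force: [0.2, 0.1, -1.8]
gripper_width: 0.0153
```

```bash
python3 - <<'E'
from h import *
st()
c=snap('side');save(c['img'][190:250,190:280],'s7.png',8.5);np.savez('side7.npz',**c)
E
```

```text
t 6.3 p [0.528  0.0545 0.1163] yaw -18.49 tilt [ 8.0e-04  1.6e-03 -1.0e+00] F [ 0.17  0.11 -1.76] M [ 0.025  0.02  -0.019] w 0.0153 q [0.08 0.48 1.92 0.   0.74 1.97]
```

View pics/s7.png

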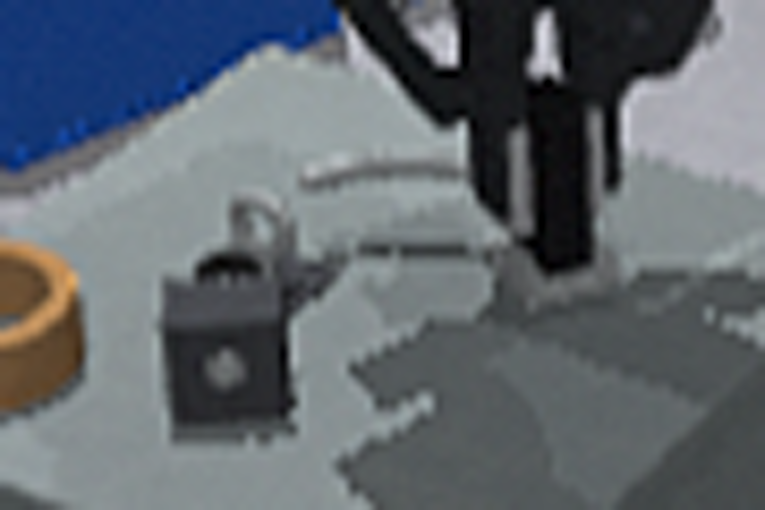

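```bash
python3 - <<'E'
from h import *
c={k:v for k,v in np.load('side7.npz').items()}
im=c['img'][200:240,210:260];cv2.imwrite('pics/s7z.png',cv2.resize(im[:,:,::-1],None,fx=15,fy=15,interpolation=cv2.INTER_CUBIC))
f=lambda p:((proj(c,p)-[210,200]+.5)*15).round(0)
# ring predicted
for a in range(0,360,45):
    a=np.radians(a);l=np.array([.015*np.cos(a),0]);
    for rr in (.009,):
        xy=RING+rot(BY)@np.array([rr*np.cos(a),0]);print('ring',round(np.degrees(a)),f([*xy,.095+rr*np.sin(a)]))
print('ringc',f([*RING,.095]))
tcp=np.array([.528,.0545]);w=-18.49
n=tcp+rot(w)@np.array([.049,.059]);print('nose pred',n,f([*n,.1163-.0147]), 'grip centre', f([*tcp,.1163-.0347+.033]))
for b in np.linspace(40,100,5):
    q=tcp+rot(w)@(np.array([0,.05])+.05*np.array([np.sin(np.radians(b)),-np.cos(np.radians(b))]));print('bar',b,f([*q,.1016]))
E
```

```text
ring 0 [110. 231.]
ring 45 [120. 203.]
ring 90 [148. 200.]
ring 135 [180. 223.]
ring 180 [195. 259.]
ring 225 [185. 286.]
ring 270 [157. 289.]
ring 315 [126. 266.]
ringc [152. 245.]
nose pred [0.59318178 0.09491454] [243. 160.] grip centre [665. 153.]
bar 40.0 [535. 145.]
bar 55.0 [465. 133.]
bar 70.0 [390. 132.]
bar 85.0 [315. 140.]
bar 100.0 [244. 159.]
```

View pics/s7z.png

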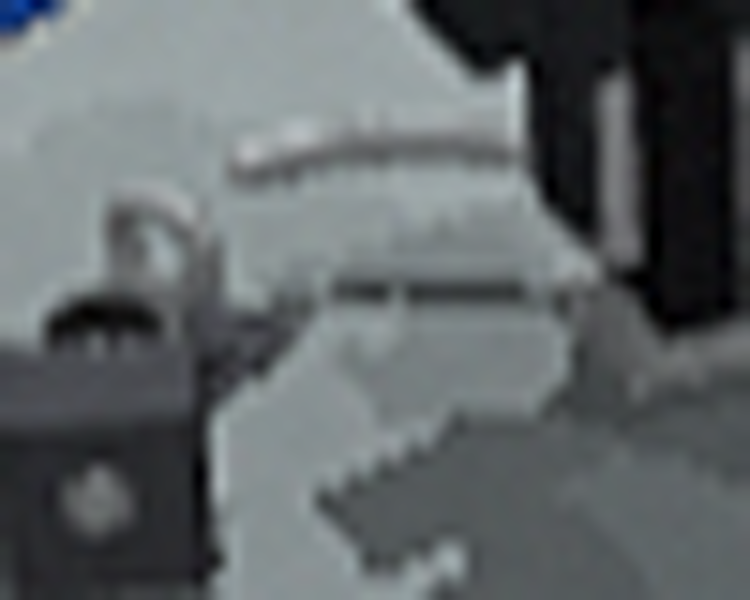

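```bash
python3 - <<'E'
from h import *
a=np.load('side7.npz')['img'].astype(int);b=np.load('side0.npz')['img'].astype(int)
d=(a-b).sum(2)//3
print('bar diff rows 204..216 cols 222..246');print('     ',list(range(222,246)))
for y in range(205,216): print(y,d[y,222:246].tolist())
g=b.sum(2)//3
print('ring gray cols 213..228')
for y in range(210,224): print(y,g[y,213:228].tolist())
E
```

```text
bar diff rows 204..216 cols 222..246
      [222, 223, 224, 225, 226, 227, 228, 229, 230, 231, 232, 233, 234, 235, 236, 237, 238, 239, 240, 241, 242, 243, 244, 245]
205 [21, 20, 19, 21, 18, 19, 18, 19, 17, 20, 18, 19, 19, 17, 20, 19, 20, 23, 27, -8, -18, 0, 48, -109]
206 [19, 20, 18, 21, 21, 18, 18, 20, 15, 20, 18, 19, 21, 20, 19, 18, 20, 19, 21, 26, 29, 29, 39, -96]
207 [16, 13, 23, 20, 19, 19, 18, 18, 21, 17, 16, 15, 28, 13, 24, 24, 25, 27, 25, 20, 17, 18, 32, -97]
208 [11, 6, 14, 14, 11, 15, 25, 38, 38, 20, 11, 1, 16, 2, 12, 13, 13, 12, 12, 4, 6, 13, 29, -97]
209 [9, 5, 7, 11, 33, 27, 23, 30, 29, 1, -15, -29, -27, -29, -30, -32, -34, -30, -33, -27, -24, -12, 7, -83]
210 [10, 9, 9, -1, 33, 13, -14, -27, -38, -40, -39, -41, -40, -48, -27, -30, -31, -29, -27, -46, -43, -49, -32, -79]
211 [8, 9, 13, -29, -32, -50, -44, -53, -20, -18, -1, -7, 3, -2, 13, 10, 10, 8, 12, -1, 1, -3, 2, -72]
212 [8, 10, 9, -9, -20, -25, -7, -15, 14, 13, 13, 12, 19, 16, 26, 21, 23, 23, 23, 26, 25, 28, 19, -16]
213 [5, 6, 11, 11, 13, 12, 11, 12, 11, 8, 11, 10, 9, 6, 15, 21, 24, 20, 21, 9, 11, 14, 0, 12]
214 [5
[... 525 characters left out ...]
, 143, 142, 79, 64, 96, 102, 110, 155, 129, 144, 144, 141, 138]
215 [144, 143, 144, 142, 76, 71, 114, 140, 96, 91, 132, 128, 144, 139, 138]
216 [139, 141, 144, 149, 88, 79, 94, 152, 135, 95, 109, 102, 143, 139, 139]
217 [142, 141, 145, 151, 100, 89, 93, 147, 151, 99, 82, 91, 148, 139, 140]
218 [141, 146, 150, 140, 103, 94, 103, 118, 121, 83, 83, 83, 149, 141, 138]
219 [149, 123, 110, 88, 72, 71, 82, 91, 92, 79, 75, 86, 140, 145, 143]
220 [114, 61, 20, 19, 25, 30, 39, 74, 84, 65, 69, 79, 103, 118, 119]
221 [40, 9, 10, 14, 19, 14, 10, 35, 88, 55, 68, 72, 70, 69, 77]
222 [38, 42, 45, 80, 42, 66, 54, 53, 82, 65, 59, 72, 68, 72, 71]
223 [61, 70, 71, 91, 66, 83, 76, 73, 72, 70, 48, 54, 52, 76, 55]
```

Measured against the model, nose and ring both sit within about 0.5 px (about 1 mm) of prediction in the side view, so the frame is good. Lowering onto the lid.

move_arm:
  plan:
    - {"tx":0,"ty":0,"tz":0.2,"roll":0,"fingers":0}
    - {"tx":0,"ty":0,"tz":0.4,"roll":0,"fingers":0}
    - {"tx":0,"ty":0,"tz":0.6,"roll":0,"fingers":0}
    - {"tx":0,"ty":0,"tz":0.6,"roll":0,"fingers":0}
    - {"tx":0,"ty":0,"tz":0.6,"roll":0,"fingers":0}

```text
time: 6.98
ee_pos: [0.5279, 0.0545, 0.1101]
eef_rot: [0.987, -0.161, 0.0, -0.001]
wrist_force: [-0.2, 0.6, -1.8]
gripper_width: 0.0155
```

```bash
python3 - <<'E'
from h import *
st()
for psi in (-35,-30,-25,-20):
  p,w=tgt(psi,.110);print(psi,np.round(p,4),w,go(p,w))
E
```

```text
t 6.97 p [0.5279 0.0545 0.1101] yaw -18.48 tilt [ 6.0e-04  1.6e-03 -1.0e+00] F [-0.25  0.57 -1.83] M [-0.022  0.025 -0.001] w 0.0155 q [0.08 0.49 1.92 0.   0.72 1.97]
-35 [0.5271 0.0548 0.11  ] -18.4 (array([-0.09, -0.  ,  0.01]), np.float64(-0.08))
-30 [0.5312 0.0536 0.11  ] -13.399999999999999 (array([ 0.35, -0.02,  0.01]), np.float64(-5.08))
-25 [0.5355 0.0528 0.11  ] -8.399999999999999 (array([ 0.78, -0.08,  0.01]), np.float64(-10.08))
-20 [0.5399 0.0524 0.11  ] -3.3999999999999986 (array([ 1.2 , -0.17,  0.01]), np.float64(-15.08))
```

move_arm:
  plan:
    - {"tx":0,"ty":0,"tz":0.05,"roll":0,"fingers":0}
    - {"tx":0,"ty":0,"tz":0.05,"roll":0,"fingers":0}
    - {"tx":0,"ty":0,"tz":0.05,"roll":0,"fingers":0}

```text
time: 7.35
ee_pos: [0.528, 0.0545, 0.1097]
eef_rot: [0.987, -0.161, 0.0, -0.001]
wrist_force: [-0.2, -0.8, -1.2]
gripper_width: 0.0151
```

move_arm:
  plan:
    - {"tx":0,"ty":0,"tz":0.04,"roll":0,"fingers":0}
    - {"tx":0,"ty":0,"tz":0.04,"roll":0,"fingers":0}
    - {"tx":0,"ty":0,"tz":0.04,"roll":0,"fingers":0}

```text
time: 7.72
ee_pos: [0.528, 0.0545, 0.1097]
eef_rot: [0.987, -0.161, 0.0, -0.001]
wrist_force: [-2.8, -0.6, 6.1]
gripper_width: 0.0158
```

```bash
python3 - <<'E'
from h import *
st()
for psi in (-33,-30,-27,-24):
  p,w=tgt(psi,.1099);print(psi,go(p,w))
E
```

```text
t 7.72 p [0.528  0.0545 0.1097] yaw -18.48 tilt [ 8.0e-04  1.6e-03 -1.0e+00] F [-2.78 -0.6   6.11] M [-0.026  0.356  0.014] w 0.0158 q [0.08 0.49 1.92 0.   0.72 1.97]
-33 (array([ 0.08, -0.  , -0.02]), np.float64(-2.08))
-30 (array([ 0.34, -0.02, -0.02]), np.float64(-5.08))
-27 (array([ 0.6 , -0.05, -0.02]), np.float64(-8.08))
-24 (array([ 0.86, -0.09, -0.02]), np.float64(-11.08))
```

move_arm:
  plan:
    - {"tx":0.08,"ty":0,"tz":-0.02,"roll":-2.1,"fingers":0}
    - {"tx":0.34,"ty":-0.02,"tz":-0.02,"roll":-5.1,"fingers":0}
    - {"tx":0.6,"ty":-0.05,"tz":-0.02,"roll":-8.1,"fingers":0}
    - {"tx":0.86,"ty":-0.09,"tz":-0.02,"roll":-11.1,"fingers":0}
    - {"tx":0.86,"ty":-0.09,"tz":-0.02,"roll":-11.1,"fingers":0}
    - {"tx":0.86,"ty":-0.09,"tz":-0.02,"roll":-11.1,"fingers":0}

```text
time: 8.48
ee_pos: [0.5365, 0.0527, 0.1097]
eef_rot: [0.998, -0.065, 0.001, -0.001]
wrist_force: [-0.7, 0.1, -0.8]
gripper_width: 0.0154
```

```bash
python3 - <<'E'
from h import *
s=st()
c=snap('side');np.savez('side8.npz',**c)
im=c['img'][200:240,205:255];cv2.imwrite('pics/s8z.png',cv2.resize(im[:,:,::-1],None,fx=15,fy=15,interpolation=cv2.INTER_CUBIC))
f=lambda p:((proj(c,p))).round(1)
t=s['ee_pos'];M=R.from_quat(s['eef_rot']).as_matrix();w=np.degrees(np.arctan2(M[1,0],M[0,0]))
n=t[:2]+rot(w)@np.array([.049,.059]);print('nose',f([*n,.095]),'ring',f([*RING,.095]))
v=rot(-BY)@(n-SC);print('nose ang',np.degrees(np.arctan2(v[1],v[0])),np.hypot(*v))
for b in (40,55,70,85):
    q=t[:2]+rot(w)@(np.array([0,.05])+.05*np.array([np.sin(np.radians(b)),-np.cos(np.radians(b))]));print('bar',b,f([*q,.095]))
d=(c['img'].astype(int)-np.load('side0.npz')['img'].astype(int)).sum(2)//3
print('cols 217..240')
for y in range(206,222): print(y,d[y,217:241].tolist())
E
```

```text
t 8.47 p [0.5365 0.0527 0.1097] yaw -7.41 tilt [ 0.0012  0.0016 -1.    ] F [-0.67  0.08 -0.78] M [-0.015  0.019 -0.01 ] w 0.0154 q [0.07 0.5  1.9  0.   0.73 1.77]
nose [222.9 213.8] ring [219.7 215.8]
nose ang -13.662449726949546 0.04998067410560016
bar 40 [242.  210.9]
bar 55 [237.1 210.6]
bar 70 [232. 211.]
bar 85 [227.2 212.1]
cols 217..240
206 [4, 5, 7, 7, 8, 14, 14, 11, 22, 21, 18, 19, 20, 16, 20, 18, 19, 20, 18, 18, 18, 22, 27, 8]
207 [8, 7, 8, 9, 8, 6, 6, 9, 16, 14, 21, 19, 22, 21, 17, 19, 20, 20, 18, 19, 19, 20, 21, 26]
208 [11, 8, 9, 7, 8, 9, 9, 7, 8, 6, 14, 15, 12, 21, 19, 18, 21, 19, 19, 22, 18, 19, 19, 21]
209 [10, 7, 8, 5, 6, 10, 6, 7, 8, 5, 5, 8, 2, 16, 12, 13, 10, 19, 14, 17, 18, 15, 17, 17]
210 [8, 8, 10, 9, 10, 10, 7, 7, 10, 7, 6, 2, 12, 13, 23, 13, 18, 20, 14, 7, 9, 4, 5, 13]
211 [8, 8, 9, 6, 9, 7, 8, 10, -7, 13, 30, 24, 25, 19, 25, 1, 3, -3, -11, -27, -23, -26, -27, -12]
212 [9, 10, 10, 9, 7, 8, 10, 32, 15, 24, 33, 19, 1, -14, -22, -48, -42, -44, -53, -41, -42, -36, -47, -50]
213 [13, 11, 14, 10, 5, 5, 16, 37, 21, -6, -26, -40, -37, -44, -35, -17, -16, -11, -12, -3
[... 160 characters left out ...]
 -23, -6, -12, 13, 12, 10, 13, 0, 2, -13, -13, -11, -11, -10, -11, -9]
216 [13, 15, 8, 8, 7, 11, 8, -4, 13, 13, 9, 10, 11, 11, 0, -13, -12, -11, -12, -9, -11, -8, -4, -8]
217 [11, 14, 16, 9, 5, 10, 11, 7, 10, 11, 8, 10, 12, 0, -12, -9, -8, -5, -6, -6, -4, -36, -37, -35]
218 [7, 14, 14, 12, 11, 12, 12, 10, 11, 11, -2, 0, 4, -9, -39, -27, -36, -36, -35, -38, -36, -79, -83, -79]
219 [3, 7, 11, 12, 9, 13, 11, 6, 2, 2, -12, -43, -30, -27, -73, -55, -71, -79, -82, -37, -37, -34, -33, -36]
220 [-2, 0, 5, 9, 13, 11, 10, -16, -18, -17, -17, -75, -58, -16, -17, -18, -15, -22, -24, -7, -6, -5, -7, -7]
221 [-1, 4, 4, 8, 13, 7, 5, -39, -40, -7, -13, -26, -31, 14, 12, 15, 13, 14, 15, 2, -9, -10, -11, -10]
```

View pics/s8z.png

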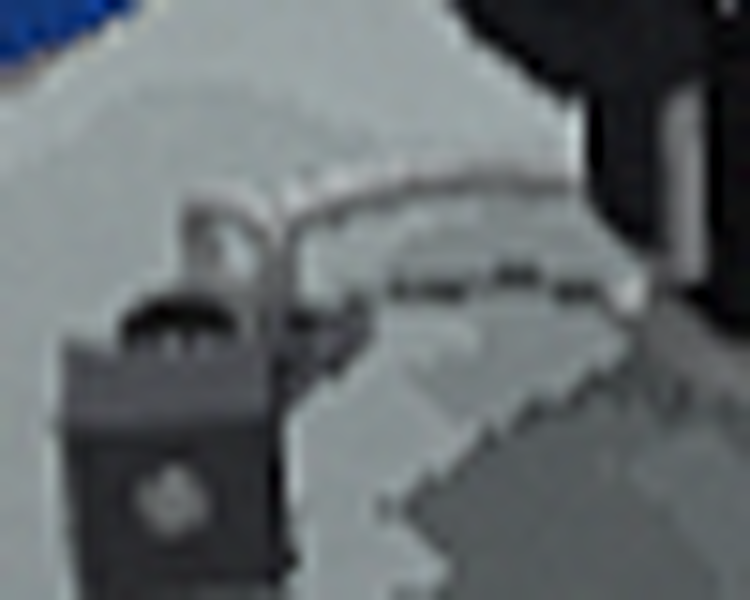

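Bar appears at about (227..240, 212) px, sitting about 1 mm toward -x of the bore line by relative estimate. I shift by 0.8 mm and feel into the ring in small steps.

```bash
sed -i 's/^OFF=.*/OFF=np.array([-.0008,0.])/' h.py; python3 - <<'E'
from h import *
s=st()
for psi in (-24,-22,-20,-18,-16,-14):
  p,w=tgt(psi,.1098);print(psi,go(p,w))
E
```

```text
t 8.53 p [0.5365 0.0527 0.1097] yaw -7.4 tilt [ 0.001   0.0016 -1.    ] F [-0.34  0.27 -2.04] M [ 0.019 -0.011 -0.012] w 0.0152 q [0.08 0.5  1.9  0.   0.73 1.77]
-24 (array([ 0.07, -0.  , -0.01]), np.float64(-0.0))
-22 (array([ 0.25, -0.01, -0.01]), np.float64(-2.0))
-20 (array([ 0.42, -0.02, -0.01]), np.float64(-4.0))
-18 (array([ 0.59, -0.04, -0.01]), np.float64(-6.0))
-16 (array([ 0.77, -0.06, -0.01]), np.float64(-8.0))
-14 (array([ 0.94, -0.09, -0.01]), np.float64(-10.0))
```

move_arm:
  plan:
    - {"tx":0.07,"ty":0,"tz":0,"roll":0,"fingers":0}
    - {"tx":0.16,"ty":0,"tz":0,"roll":-1,"fingers":0}
    - {"tx":0.25,"ty":-0.01,"tz":0,"roll":-2,"fingers":0}
    - {"tx":0.34,"ty":-0.02,"tz":0,"roll":-3,"fingers":0}
    - {"tx":0.42,"ty":-0.02,"tz":0,"roll":-4,"fingers":0}
    - {"tx":0.42,"ty":-0.02,"tz":0,"roll":-4,"fingers":0}

```text
time: 9.28
ee_pos: [0.541, 0.0523, 0.1097]
eef_rot: [1.0, -0.03, 0.001, -0.001]
wrist_force: [0.5, 0.4, -1.2]
gripper_width: 0.0153
```

```bash
python3 - <<'E'
from h import *
s=st()
for psi in (-20,-18,-16,-14):
  p,w=tgt(psi,.1098);print(psi,go(p,w))
E
```

```text
t 9.28 p [0.541  0.0523 0.1097] yaw -3.39 tilt [ 0.0016  0.0016 -1.    ] F [ 0.49  0.36 -1.21] M [-0.017  0.104 -0.011] w 0.0153 q [0.07 0.51 1.9  0.   0.74 1.7 ]
-20 (array([-0.03, -0.  , -0.01]), np.float64(0.01))
-18 (array([ 0.14, -0.01, -0.01]), np.float64(-1.99))
-16 (array([ 0.32, -0.02, -0.01]), np.float64(-3.99))
-14 (array([ 0.49, -0.04, -0.01]), np.float64(-5.99))
```

move_arm:
  plan:
    - {"tx":0.06,"ty":0,"tz":0,"roll":-1,"fingers":0}
    - {"tx":0.14,"ty":-0.01,"tz":0,"roll":-2,"fingers":0}
    - {"tx":0.23,"ty":-0.01,"tz":0,"roll":-3,"fingers":0}
    - {"tx":0.23,"ty":-0.01,"tz":0,"roll":-3,"fingers":0}

```text
time: 9.78
ee_pos: [0.5437, 0.0523, 0.1097]
eef_rot: [1.0, -0.003, 0.001, -0.001]
wrist_force: [-0.2, 0.3, -1.1]
gripper_width: 0.0154
```

```bash
python3 - <<'E'
from h import *
s=st()
for psi in (-18,-16,-14,-12,-10):
  p,w=tgt(psi,.1098);print(psi,go(p,w))
c=snap('side')
im=c['img'][200:240,205:255];cv2.imwrite('pics/s9z.png',cv2.resize(im[:,:,::-1],None,fx=15,fy=15,interpolation=cv2.INTER_CUBIC))
E
```

```text
t 9.78 p [0.5437 0.0523 0.1097] yaw -0.37 tilt [ 0.0023  0.0016 -1.    ] F [-0.25  0.28 -1.11] M [-0.034  0.065  0.005] w 0.0154 q [0.07 0.51 1.89 0.   0.74 1.65]
-18 (array([-0.13,  0.  , -0.01]), np.float64(1.03))
-16 (array([ 0.05, -0.  , -0.01]), np.float64(-0.97))
-14 (array([ 0.22, -0.01, -0.01]), np.float64(-2.97))
-12 (array([ 0.4 , -0.03, -0.01]), np.float64(-4.97))
-10 (array([ 0.57, -0.05, -0.01]), np.float64(-6.97))
```

View pics/s9z.png

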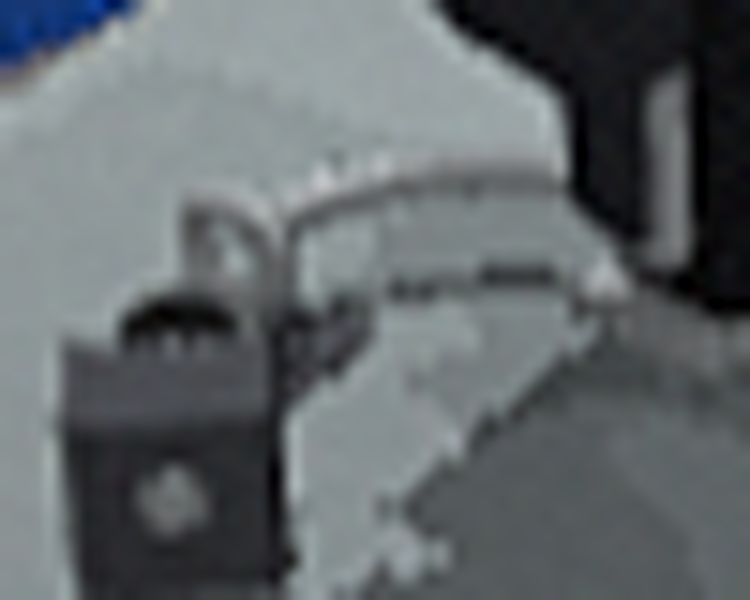

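move_arm:
  plan:
    - {"tx":0.02,"ty":0,"tz":0,"roll":-1,"fingers":0}
    - {"tx":0.1,"ty":0,"tz":0,"roll":-2,"fingers":0}
    - {"tx":0.19,"ty":-0.01,"tz":0,"roll":-3,"fingers":0}
    - {"tx":0.19,"ty":-0.01,"tz":0,"roll":-3,"fingers":0}

```text
time: 10.32
ee_pos: [0.5459, 0.0523, 0.1097]
eef_rot: [1.0, 0.023, 0.002, -0.001]
wrist_force: [-0.9, 0.2, -1.1]
gripper_width: 0.0154
```

```bash
python3 - <<'E'
from h import *
s=st()
for psi in (-14,-12,-10,-8):
  p,w=tgt(psi,.1098);print(psi,go(p,w))
E
```

```text
t 10.32 p [0.5459 0.0523 0.1097] yaw 2.63 tilt [ 0.003   0.0016 -1.    ] F [-0.88  0.19 -1.07] M [-0.016  0.009  0.079] w 0.0154 q [0.07 0.51 1.89 0.   0.74 1.6 ]
-14 (array([ 0.  , -0.  , -0.01]), np.float64(0.03))
-12 (array([ 0.18, -0.01, -0.01]), np.float64(-1.97))
-10 (array([ 0.35, -0.02, -0.01]), np.float64(-3.97))
-8 (array([ 0.52, -0.04, -0.01]), np.float64(-5.97))
```

move_arm:
  plan:
    - {"tx":0.08,"ty":0,"tz":0,"roll":-1,"fingers":0}
    - {"tx":0.08,"ty":0,"tz":0,"roll":-1,"fingers":0}
    - {"tx":0.08,"ty":0,"tz":0,"roll":-1,"fingers":0}

```text
time: 10.7
ee_pos: [0.5469, 0.0524, 0.1098]
eef_rot: [0.999, 0.032, 0.002, -0.001]
wrist_force: [0.2, -0.4, -2.7]
gripper_width: 0.0152
```

```bash
python3 - <<'E'
from h import *
s=st()
for psi in (-14,-12,-10,-8):
  p,w=tgt(psi,.1098);print(psi,go(p,w))
for i in range(3):
  snap('side');st()
E
```

```text
t 10.7 p [0.5469 0.0524 0.1098] yaw 3.63 tilt [ 0.0034  0.0016 -1.    ] F [ 0.24 -0.38 -2.72] M [ 0.014 -0.004  0.04 ] w 0.0152 q [0.07 0.51 1.88 0.   0.74 1.58]
-14 (array([-0.1 , -0.01, -0.01]), np.float64(1.03))
-12 (array([ 0.08, -0.01, -0.  ]), np.float64(-0.97))
-10 (array([ 0.25, -0.02, -0.  ]), np.float64(-2.97))
-8 (array([ 0.43, -0.03, -0.  ]), np.float64(-4.97))
t 10.75 p [0.5468 0.0524 0.1098] yaw 3.63 tilt [ 0.0033  0.0016 -1.    ] F [ 0.33  0.59 -1.76] M [-0.035 -0.004  0.034] w 0.0152 q [0.07 0.51 1.88 0.   0.74 1.58]
t 10.8 p [0.5468 0.0524 0.1098] yaw 3.63 tilt [ 0.0032  0.0016 -1.    ] F [-0.04  0.43 -1.76] M [ 0.001 -0.029 -0.013] w 0.0153 q [0.07 0.51 1.88 0.   0.74 1.58]
t 10.85 p [0.5468 0.0524 0.1098] yaw 3.62 tilt [ 0.0032  0.0016 -1.    ] F [-0.08 -0.3  -1.3 ] M [-0.011 -0.04   0.006] w 0.0151 q [0.07 0.51 1.88 0.   0.74 1.58]
```

The nose is now at -2.6°, inside the bore plane, with no contact force. Continuing the swing.

move_arm:
  plan:
    - {"tx":0.08,"ty":-0.01,"tz":0.01,"roll":-1,"fingers":0}
    - {"tx":0.17,"ty":-0.01,"tz":0.02,"roll":-2,"fingers":0}
    - {"tx":0.25,"ty":-0.02,"tz":0.02,"roll":-3,"fingers":0}
    - {"tx":0.34,"ty":-0.02,"tz":0.02,"roll":-4,"fingers":0}
    - {"tx":0.34,"ty":-0.02,"tz":0.02,"roll":-4,"fingers":0}

```text
time: 11.48
ee_pos: [0.5498, 0.0527, 0.1097]
eef_rot: [0.998, 0.067, 0.001, -0.001]
wrist_force: [-4.0, -1.5, 5.4]
gripper_width: 0.0151
```

```bash
python3 - <<'E'
from h import *
c=snap('side')
s=st()
for psi in (-8,-6,-4,-2,0):
  p,w=tgt(psi,.1098);print(psi,go(p,w))
im=c['img'][200:240,205:255];cv2.imwrite('pics/s10z.png',cv2.resize(im[:,:,::-1],None,fx=15,fy=15,interpolation=cv2.INTER_CUBIC))
E
```

```text
t 11.53 p [0.5499 0.0527 0.1097] yaw 7.64 tilt [ 0.0025  0.0015 -1.    ] F [-4.71 -0.81  4.67] M [-0.16   0.809  0.031] w 0.0153 q [0.07 0.52 1.88 0.   0.75 1.51]
-8 (array([ 0.13, -0.01, -0.01]), np.float64(-0.96))
-6 (array([ 0.3 , -0.02, -0.01]), np.float64(-2.96))
-4 (array([ 0.47, -0.03, -0.01]), np.float64(-4.96))
-2 (array([ 0.65, -0.05, -0.01]), np.float64(-6.96))
0 (array([ 0.82, -0.08, -0.01]), np.float64(-8.96))
```

View pics/s10z.png

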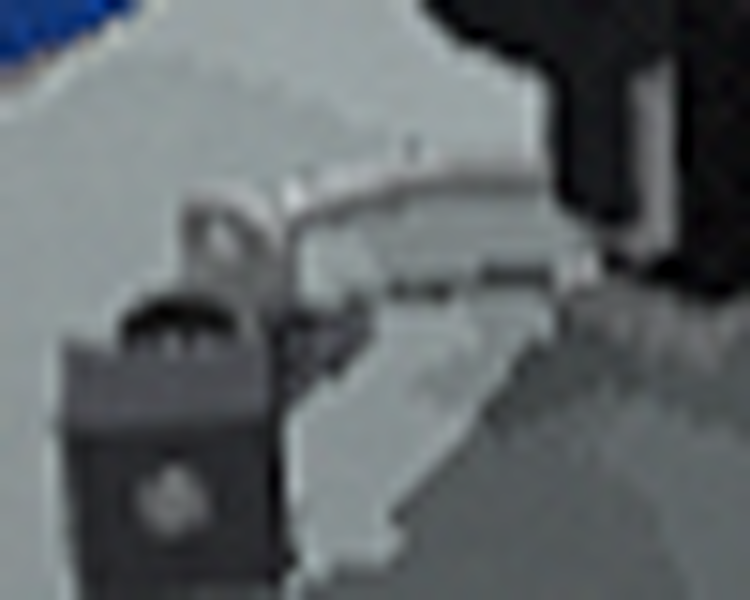

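Mz is near zero while Fx and Fz have risen, so this is foot friction from pressing down rather than ring contact. I unload a little and go on.

move_arm:
  plan:
    - {"tx":0.03,"ty":0,"tz":-0.02,"roll":0,"fingers":0}
    - {"tx":0.13,"ty":-0.01,"tz":-0.02,"roll":-1,"fingers":0}
    - {"tx":0.21,"ty":-0.01,"tz":-0.02,"roll":-2,"fingers":0}
    - {"tx":0.3,"ty":-0.02,"tz":-0.02,"roll":-3,"fingers":0}
    - {"tx":0.39,"ty":-0.02,"tz":-0.02,"roll":-4,"fingers":0}
    - {"tx":0.39,"ty":-0.02,"tz":-0.02,"roll":-4,"fingers":0}

```text
time: 12.28
ee_pos: [0.5538, 0.0534, 0.1099]
eef_rot: [0.995, 0.102, 0.001, -0.001]
wrist_force: [0.8, -0.2, -1.7]
gripper_width: 0.0153
```

```bash
python3 - <<'E'
from h import *
s=st();snap('side')
s=st()
for psi in (-6,-4,-2,0,2,4):
  p,w=tgt(psi,.1098);print(psi,go(p,w))
E
```

```text
t 12.28 p [0.5538 0.0534 0.1099] yaw 11.66 tilt [ 0.0025  0.0014 -1.    ] F [ 0.75 -0.16 -1.74] M [-0.004 -0.057  0.01 ] w 0.0153 q [0.07 0.52 1.87 0.   0.75 1.44]
t 12.32 p [0.5537 0.0534 0.1099] yaw 11.64 tilt [ 0.0025  0.0014 -1.    ] F [-0.97 -0.81 -1.64] M [0.006 0.058 0.012] w 0.0149 q [0.07 0.52 1.87 0.   0.75 1.44]
-6 (array([-0.09, -0.  ,  0.01]), np.float64(1.04))
-4 (array([ 0.08, -0.01,  0.01]), np.float64(-0.96))
-2 (array([ 0.26, -0.02,  0.01]), np.float64(-2.96))
0 (array([ 0.43, -0.03,  0.01]), np.float64(-4.96))
2 (array([ 0.61, -0.05,  0.01]), np.float64(-6.96))
4 (array([ 0.78, -0.08,  0.01]), np.float64(-8.96))
```

move_arm:
  plan:
    - {"tx":0.08,"ty":-0.01,"tz":0.01,"roll":-1,"fingers":0}
    - {"tx":0.17,"ty":-0.01,"tz":0.01,"roll":-2,"fingers":0}
    - {"tx":0.26,"ty":-0.02,"tz":0.01,"roll":-3,"fingers":0}
    - {"tx":0.34,"ty":-0.02,"tz":0.01,"roll":-4,"fingers":0}
    - {"tx":0.43,"ty":-0.03,"tz":0.01,"roll":-5,"fingers":0}
    - {"tx":0.43,"ty":-0.03,"tz":0.01,"roll":-5,"fingers":0}

```text
time: 13.08
ee_pos: [0.558, 0.0546, 0.1098]
eef_rot: [0.989, 0.145, 0.001, -0.001]
wrist_force: [0.4, 0.2, -0.9]
gripper_width: 0.0153
```

```bash
python3 - <<'E'
from h import *
s=st();c=snap('side')
s=st()
for psi in (0,2,4,6,8,10):
  p,w=tgt(psi,.1098);print(psi,go(p,w))
im=c['img'][200:240,205:255];cv2.imwrite('pics/s11z.png',cv2.resize(im[:,:,::-1],None,fx=15,fy=15,interpolation=cv2.INTER_CUBIC))
E
```

```text
t 13.07 p [0.558  0.0546 0.1098] yaw 16.66 tilt [ 0.0026  0.0014 -1.    ] F [ 0.41  0.24 -0.92] M [0.009 0.015 0.004] w 0.0153 q [0.08 0.53 1.86 0.   0.75 1.35]
t 13.12 p [0.5579 0.0546 0.1098] yaw 16.65 tilt [ 0.0025  0.0014 -1.    ] F [-0.71 -0.36 -1.65] M [-0.028  0.021  0.056] w 0.0153 q [0.08 0.53 1.86 0.   0.75 1.35]
0 (array([ 0.,  0., -0.]), np.float64(0.05))
2 (array([ 0.18, -0.  , -0.  ]), np.float64(-1.95))
4 (array([ 0.35, -0.01, -0.  ]), np.float64(-3.95))
6 (array([ 0.52, -0.03, -0.  ]), np.float64(-5.95))
8 (array([ 0.7 , -0.06, -0.  ]), np.float64(-7.95))
10 (array([ 0.87, -0.09, -0.  ]), np.float64(-9.95))
```

View pics/s11z.png

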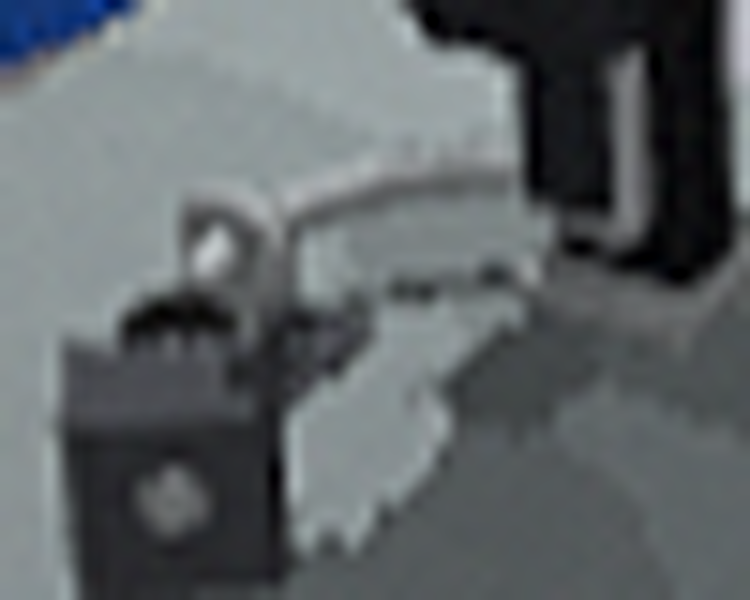

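The bright nose now sits in the bore at about (215,245). Continuing.

move_arm:
  plan:
    - {"tx":0.09,"ty":0,"tz":0,"roll":-1,"fingers":0}
    - {"tx":0.18,"ty":0,"tz":0,"roll":-2,"fingers":0}
    - {"tx":0.26,"ty":-0.01,"tz":0,"roll":-3,"fingers":0}
    - {"tx":0.35,"ty":-0.01,"tz":0,"roll":-4,"fingers":0}
    - {"tx":0.44,"ty":-0.02,"tz":0,"roll":-5,"fingers":0}
    - {"tx":0.52,"ty":-0.03,"tz":0,"roll":-6,"fingers":0}
    - {"tx":0.52,"ty":-0.03,"tz":0,"roll":-6,"fingers":0}

```text
time: 14.0
ee_pos: [0.5628, 0.0564, 0.1098]
eef_rot: [0.981, 0.196, 0.001, -0.0]
wrist_force: [0.1, -0.9, -2.1]
gripper_width: 0.0152
```

```bash
cat > q.py <<'E'
from h import *
import sys
s=st();c=snap('side');s2=st()
SPR=lambda s:None
psi0=np.degrees(np.arctan2(R.from_quat(s2['eef_rot']).as_matrix()[1,0],R.from_quat(s2['eef_rot']).as_matrix()[0,0]))-BY
a=np.radians(psi0+10.4+BY);tg=np.array([-np.sin(a),np.cos(a)])
for k in (s,s2):
    print('psi',round(psi0,2),'tangential F on nose',round(k['wrist_force'][:2]@tg,2),'radial',round(k['wrist_force'][:2]@np.array([np.cos(a),np.sin(a)]),2),'Mz about swing ->N',round((k['torque'][2]+np.cross(k['ee_pos'][:2]-SC,k['wrist_force'][:2]))/.05,2))
for d in (0.5,1,1.5,2,3,4):
  p,w=tgt(psi0+d,.1098);print(round(d,1),go(p,w))
E
python3 -W ignore q.py
```

```text
t 14.0 p [0.5628 0.0564 0.1098] yaw 22.66 tilt [ 0.0025  0.0014 -1.    ] F [ 0.05 -0.88 -2.08] M [ 0.028 -0.01   0.036] w 0.0152 q [0.08 0.53 1.85 0.   0.76 1.25]
t 14.05 p [0.5628 0.0564 0.1098] yaw 22.65 tilt [ 0.0025  0.0014 -1.    ] F [-0.05  0.53 -1.62] M [-0.006 -0.01   0.022] w 0.0154 q [0.08 0.53 1.85 0.   0.76 1.25]
psi 6.05 tangential F on nose -0.76 radial -0.44 Mz about swing ->N 0.42
psi 6.05 tangential F on nose 0.47 radial 0.25 Mz about swing ->N 0.6
0.5 (array([ 0.05, -0.  , -0.  ]), np.float64(-0.5))
1 (array([ 0.09, -0.  , -0.  ]), np.float64(-1.0))
1.5 (array([ 0.14, -0.01, -0.  ]), np.float64(-1.5))
2 (array([ 0.18, -0.01, -0.  ]), np.float64(-2.0))
3 (array([ 0.27, -0.01, -0.  ]), np.float64(-3.0))
4 (array([ 0.35, -0.02, -0.  ]), np.float64(-4.0))
```

move_arm:
  plan:
    - {"tx":0.09,"ty":0,"tz":0,"roll":-1,"fingers":0}
    - {"tx":0.18,"ty":-0.01,"tz":0,"roll":-2,"fingers":0}
    - {"tx":0.27,"ty":-0.01,"tz":0,"roll":-3,"fingers":0}
    - {"tx":0.35,"ty":-0.02,"tz":0,"roll":-4,"fingers":0}
    - {"tx":0.35,"ty":-0.02,"tz":0,"roll":-4,"fingers":0}

```text
time: 14.68
ee_pos: [0.566, 0.0579, 0.1098]
eef_rot: [0.973, 0.231, 0.001, -0.0]
wrist_force: [0.0, 0.1, -1.9]
gripper_width: 0.0152
```

```bash
python3 -W ignore q.py
```

```text
t 14.68 p [0.566  0.0579 0.1098] yaw 26.66 tilt [ 0.0026  0.0014 -1.    ] F [ 0.03  0.1  -1.9 ] M [-0.023  0.013 -0.026] w 0.0152 q [0.08 0.54 1.84 0.   0.76 1.18]
t 14.72 p [0.5659 0.058  0.1098] yaw 26.65 tilt [ 0.0025  0.0014 -1.    ] F [ 0.5   0.21 -2.18] M [0.006 0.024 0.028] w 0.0153 q [0.08 0.54 1.84 0.   0.76 1.18]
psi 10.05 tangential F on nose 0.06 radial 0.08 Mz about swing ->N -0.45
psi 10.05 tangential F on nose -0.13 radial 0.52 Mz about swing ->N 1.1
0.5 (array([ 0.05,  0.  , -0.  ]), np.float64(-0.5))
1 (array([ 0.09, -0.  , -0.  ]), np.float64(-1.0))
1.5 (array([ 0.13, -0.  , -0.  ]), np.float64(-1.5))
2 (array([ 0.18, -0.  , -0.  ]), np.float64(-2.0))
3 (array([ 0.26, -0.01, -0.  ]), np.float64(-3.0))
4 (array([ 0.35, -0.02,  0.  ]), np.float64(-4.0))
```

Now 1.5–2° steps, checking force each time.

move_arm:
  plan:
    - {"tx":0.05,"ty":0,"tz":0,"roll":-0.5,"fingers":0}
    - {"tx":0.09,"ty":0,"tz":0,"roll":-1,"fingers":0}
    - {"tx":0.13,"ty":0,"tz":0,"roll":-1.5,"fingers":0}
    - {"tx":0.18,"ty":0,"tz":0,"roll":-2,"fingers":0}
    - {"tx":0.18,"ty":0,"tz":0,"roll":-2,"fingers":0}

```text
time: 15.35
ee_pos: [0.5676, 0.0588, 0.1098]
eef_rot: [0.969, 0.247, 0.001, -0.0]
wrist_force: [0.8, -1.0, -1.4]
gripper_width: 0.0155
```

```bash
python3 -W ignore q.py
```

```text
t 15.35 p [0.5676 0.0588 0.1098] yaw 28.66 tilt [ 0.0025  0.0014 -1.    ] F [ 0.79 -0.99 -1.42] M [-0.031  0.055  0.018] w 0.0155 q [0.08 0.54 1.84 0.   0.77 1.15]
t 15.4 p [0.5676 0.0587 0.1098] yaw 28.64 tilt [ 0.0025  0.0014 -1.    ] F [ 0.37  0.65 -1.27] M [0.017 0.027 0.032] w 0.0158 q [0.08 0.54 1.84 0.   0.77 1.15]
psi 12.04 tangential F on nose -1.26 radial -0.01 Mz about swing ->N 0.56
psi 12.04 tangential F on nose 0.27 radial 0.69 Mz about swing ->N 1.27
0.5 (array([ 0.04, -0.01, -0.  ]), np.float64(-0.5))
1 (array([ 0.08, -0.01, -0.  ]), np.float64(-1.0))
1.5 (array([ 0.13, -0.01, -0.  ]), np.float64(-1.5))
2 (array([ 0.17, -0.01, -0.  ]), np.float64(-2.0))
3 (array([ 0.26, -0.02, -0.  ]), np.float64(-3.0))
4 (array([ 0.34, -0.03, -0.  ]), np.float64(-4.0))
```

move_arm:
  plan:
    - {"tx":0.04,"ty":0,"tz":0,"roll":-0.5,"fingers":0}
    - {"tx":0.08,"ty":-0.01,"tz":0,"roll":-1,"fingers":0}
    - {"tx":0.13,"ty":-0.01,"tz":0,"roll":-1.5,"fingers":0}
    - {"tx":0.17,"ty":-0.01,"tz":0,"roll":-2,"fingers":0}
    - {"tx":0.17,"ty":-0.01,"tz":0,"roll":-2,"fingers":0}

```text
time: 16.02
ee_pos: [0.569, 0.0597, 0.1098]
eef_rot: [0.964, 0.264, 0.001, -0.0]
wrist_force: [0.1, -0.4, -1.6]
gripper_width: 0.0154
```

```bash
python3 -W ignore q.py
```

```text
t 16.02 p [0.569  0.0597 0.1098] yaw 30.66 tilt [ 0.0024  0.0014 -1.    ] F [ 0.15 -0.45 -1.61] M [-0.041  0.001 -0.04 ] w 0.0154 q [0.08 0.54 1.83 0.   0.77 1.12]
t 16.07 p [0.569  0.0597 0.1098] yaw 30.65 tilt [ 0.0025  0.0014 -1.    ] F [-0.25 -0.44 -2.38] M [-0.011  0.002 -0.011] w 0.0153 q [0.08 0.54 1.83 0.   0.77 1.12]
psi 14.05 tangential F on nose -0.43 radial -0.19 Mz about swing ->N -0.91
psi 14.05 tangential F on nose -0.17 radial -0.48 Mz about swing ->N -0.66
0.5 (array([ 0.04, -0.  ,  0.  ]), np.float64(-0.5))
1 (array([ 0.09, -0.  ,  0.  ]), np.float64(-1.0))
1.5 (array([ 0.13, -0.01,  0.  ]), np.float64(-1.5))
2 (array([ 0.17, -0.01,  0.  ]), np.float64(-2.0))
3 (array([ 0.26, -0.01,  0.  ]), np.float64(-3.0))
4 (array([ 0.35, -0.02,  0.  ]), np.float64(-4.0))
```

move_arm:
  plan:
    - {"tx":0.04,"ty":0,"tz":0,"roll":-0.5,"fingers":0}
    - {"tx":0.09,"ty":0,"tz":0,"roll":-1,"fingers":0}
    - {"tx":0.13,"ty":-0.01,"tz":0,"roll":-1.5,"fingers":0}
    - {"tx":0.17,"ty":-0.01,"tz":0,"roll":-2,"fingers":0}
    - {"tx":0.17,"ty":-0.01,"tz":0,"roll":-2,"fingers":0}

```text
time: 16.7
ee_pos: [0.5704, 0.0606, 0.1097]
eef_rot: [0.96, 0.281, 0.001, -0.0]
wrist_force: [1.0, 0.3, -2.2]
gripper_width: 0.0152
```

```bash
python3 -W ignore q.py
```

```text
t 16.7 p [0.5704 0.0606 0.1097] yaw 32.66 tilt [ 0.0024  0.0014 -1.    ] F [ 0.95  0.32 -2.18] M [ 0.008 -0.019 -0.01 ] w 0.0152 q [0.08 0.54 1.83 0.   0.77 1.08]
t 16.75 p [0.5704 0.0606 0.1098] yaw 32.65 tilt [ 0.0025  0.0014 -1.    ] F [ 0.18  0.39 -2.23] M [-0.026 -0.029  0.003] w 0.0153 q [0.08 0.54 1.83 0.   0.77 1.08]
psi 16.05 tangential F on nose -0.42 radial 0.91 Mz about swing ->N 0.77
psi 16.05 tangential F on nose 0.16 radial 0.4 Mz about swing ->N 0.43
0.5 (array([ 0.05,  0.  , -0.  ]), np.float64(-0.5))
1 (array([ 0.09,  0.  , -0.  ]), np.float64(-1.0))
1.5 (array([ 0.14,  0.  , -0.  ]), np.float64(-1.5))
2 (array([ 0.18, -0.  , -0.  ]), np.float64(-2.0))
3 (array([ 0.27, -0.01, -0.  ]), np.float64(-3.0))
4 (array([ 0.35, -0.01, -0.  ]), np.float64(-4.0))
```

move_arm:
  plan:
    - {"tx":0.05,"ty":0,"tz":0.005,"roll":-0.5,"fingers":0}
    - {"tx":0.09,"ty":0,"tz":0.01,"roll":-1,"fingers":0}
    - {"tx":0.14,"ty":0,"tz":0.01,"roll":-1.5,"fingers":0}
    - {"tx":0.18,"ty":0,"tz":0.01,"roll":-2,"fingers":0}
    - {"tx":0.18,"ty":0,"tz":0.01,"roll":-2,"fingers":0}

```text
time: 17.38
ee_pos: [0.5719, 0.0616, 0.1097]
eef_rot: [0.955, 0.298, 0.001, -0.0]
wrist_force: [-0.4, -0.2, -0.3]
gripper_width: 0.0156
```

```bash
python3 -W ignore q.py
```

```text
t 17.38 p [0.5719 0.0616 0.1097] yaw 34.66 tilt [ 0.0024  0.0014 -1.    ] F [-0.42 -0.2  -0.27] M [-0.058  0.249  0.079] w 0.0156 q [0.09 0.54 1.82 0.   0.77 1.05]
t 17.43 p [0.5719 0.0616 0.1097] yaw 34.65 tilt [ 0.0024  0.0014 -1.    ] F [-1.43 -0.63  0.8 ] M [-0.072  0.296  0.001] w 0.0152 q [0.09 0.54 1.82 0.   0.77 1.05]
psi 18.05 tangential F on nose 0.16 radial -0.44 Mz about swing ->N 1.12
psi 18.05 tangential F on nose 0.56 radial -1.46 Mz about swing ->N -1.5
0.5 (array([ 0.04, -0.  , -0.01]), np.float64(-0.5))
1 (array([ 0.09, -0.  , -0.01]), np.float64(-1.0))
1.5 (array([ 0.13, -0.  , -0.01]), np.float64(-1.5))
2 (array([ 0.17, -0.01, -0.01]), np.float64(-2.0))
3 (array([ 0.26, -0.01, -0.01]), np.float64(-3.0))
4 (array([ 0.35, -0.02, -0.01]), np.float64(-4.0))
```

move_arm:
  plan:
    - {"tx":0.04,"ty":0,"tz":0,"roll":-0.5,"fingers":0}
    - {"tx":0.09,"ty":0,"tz":0,"roll":-1,"fingers":0}
    - {"tx":0.13,"ty":0,"tz":0,"roll":-1.5,"fingers":0}
    - {"tx":0.17,"ty":-0.01,"tz":0,"roll":-2,"fingers":0}
    - {"tx":0.17,"ty":-0.01,"tz":0,"roll":-2,"fingers":0}

```text
time: 18.05
ee_pos: [0.5734, 0.0627, 0.1097]
eef_rot: [0.949, 0.314, 0.001, -0.0]
wrist_force: [-1.7, -0.7, -0.3]
gripper_width: 0.0155
```

```bash
python3 -W ignore q.py
```

```text
t 18.05 p [0.5734 0.0627 0.1097] yaw 36.66 tilt [ 0.0026  0.0014 -1.    ] F [-1.67 -0.66 -0.31] M [-0.115  0.161 -0.012] w 0.0155 q [0.09 0.54 1.82 0.   0.77 1.02]
t 18.1 p [0.5734 0.0627 0.1097] yaw 36.65 tilt [ 0.0027  0.0014 -1.    ] F [-1.3  -0.58 -0.6 ] M [-0.032  0.188 -0.039] w 0.0151 q [0.09 0.54 1.82 0.   0.77 1.02]
psi 20.05 tangential F on nose 0.77 radial -1.62 Mz about swing ->N -1.97
psi 20.05 tangential F on nose 0.56 radial -1.31 Mz about swing ->N -2.17
0.5 (array([ 0.04, -0.  , -0.01]), np.float64(-0.5))
1 (array([ 0.08, -0.  , -0.01]), np.float64(-1.0))
1.5 (array([ 0.12, -0.01, -0.01]), np.float64(-1.5))
2 (array([ 0.17, -0.01, -0.01]), np.float64(-2.0))
3 (array([ 0.25, -0.01, -0.01]), np.float64(-3.0))
4 (array([ 0.34, -0.02, -0.  ]), np.float64(-4.0))
```

move_arm:
  plan:
    - {"tx":0.04,"ty":0,"tz":0,"roll":-0.5,"fingers":0}
    - {"tx":0.08,"ty":0,"tz":0,"roll":-1,"fingers":0}
    - {"tx":0.12,"ty":-0.01,"tz":0,"roll":-1.5,"fingers":0}
    - {"tx":0.17,"ty":-0.01,"tz":0,"roll":-2,"fingers":0}
    - {"tx":0.17,"ty":-0.01,"tz":0,"roll":-2,"fingers":0}

```text
time: 18.73
ee_pos: [0.575, 0.0637, 0.1097]
eef_rot: [0.944, 0.331, 0.002, -0.0]
wrist_force: [0.9, -1.5, -1.4]
gripper_width: 0.0152
```

```bash
python3 -W ignore q.py
```

```text
t 18.73 p [0.575  0.0637 0.1097] yaw 38.66 tilt [ 0.0032  0.0013 -1.    ] F [ 0.85 -1.47 -1.43] M [-0.295 -0.045 -0.006] w 0.0152 q [0.09 0.55 1.82 0.   0.77 0.98]
t 18.77 p [0.575  0.0637 0.1098] yaw 38.65 tilt [ 0.0033  0.0013 -1.    ] F [ 0.09 -1.7  -1.88] M [-0.353 -0.068 -0.016] w 0.0153 q [0.09 0.55 1.82 0.   0.77 0.98]
psi 22.05 tangential F on nose -1.61 radial -0.55 Mz about swing ->N -0.41
psi 22.05 tangential F on nose -1.18 radial -1.23 Mz about swing ->N -1.35
0.5 (array([ 0.02, -0.02, -0.  ]), np.float64(-0.5))
1 (array([ 0.07, -0.02, -0.  ]), np.float64(-1.0))
1.5 (array([ 0.11, -0.03, -0.  ]), np.float64(-1.5))
2 (array([ 0.15, -0.03, -0.  ]), np.float64(-2.0))
3 (array([ 0.24, -0.03, -0.  ]), np.float64(-3.0))
4 (array([ 0.33, -0.04, -0.  ]), np.float64(-4.0))
```

move_arm:
  plan:
    - {"tx":0.03,"ty":-0.01,"tz":0,"roll":-0.5,"fingers":0}
    - {"tx":0.07,"ty":-0.02,"tz":0,"roll":-1,"fingers":0}
    - {"tx":0.07,"ty":-0.02,"tz":0,"roll":-1,"fingers":0}
    - {"tx":0.07,"ty":-0.02,"tz":0,"roll":-1,"fingers":0}

```text
time: 19.27
ee_pos: [0.5756, 0.0642, 0.1098]
eef_rot: [0.941, 0.339, 0.002, 0.0]
wrist_force: [2.1, -2.6, -2.1]
gripper_width: 0.0152
```

```bash
sed -i "s/^for d in/im=c['img'][200:240,205:255];cv2.imwrite('pics\/q%d.png'%int(s['time']*100),cv2.resize(im[:,:,::-1],None,fx=15,fy=15,interpolation=cv2.INTER_CUBIC))\nfor d in/" q.py; python3 -W ignore q.py; ls pics/q*
```

```text
t 19.27 p [0.5756 0.0642 0.1098] yaw 39.65 tilt [ 0.0036  0.0012 -1.    ] F [ 2.12 -2.62 -2.14] M [-0.485 -0.295 -0.093] w 0.0152 q [0.09 0.55 1.82 0.   0.77 0.97]
t 19.32 p [0.5756 0.0642 0.1098] yaw 39.64 tilt [ 0.0036  0.0013 -1.    ] F [ 0.64 -2.18 -2.13] M [-0.483 -0.318 -0.101] w 0.0151 q [0.09 0.55 1.82 0.   0.77 0.97]
psi 23.04 tangential F on nose -3.31 radial -0.65 Mz about swing ->N -1.96
psi 23.04 tangential F on nose -1.89 radial -1.26 Mz about swing ->N -2.97
0.5 (array([ 0.03, -0.02,  0.  ]), np.float64(-0.5))
1 (array([ 0.08, -0.02,  0.  ]), np.float64(-1.0))
1.5 (array([ 0.12, -0.03,  0.  ]), np.float64(-1.5))
2 (array([ 0.17, -0.03,  0.  ]), np.float64(-2.0))
3 (array([ 0.25, -0.03,  0.  ]), np.float64(-3.0))
4 (array([ 0.34, -0.04,  0.  ]), np.float64(-4.0))
pics/q1927.png
```

Contact with the stop at about 2.7 N, along the swing tangent. Pressing on in small steps to about 7 N.

move_arm:
  plan:
    - {"tx":0.03,"ty":-0.01,"tz":0,"roll":-0.5,"fingers":0}
    - {"tx":0.08,"ty":-0.02,"tz":0,"roll":-1,"fingers":0}
    - {"tx":0.12,"ty":-0.02,"tz":0,"roll":-1.5,"fingers":0}
    - {"tx":0.12,"ty":-0.02,"tz":0,"roll":-1.5,"fingers":0}

```text
time: 19.82
ee_pos: [0.5768, 0.0649, 0.1099]
eef_rot: [0.936, 0.352, 0.002, 0.0]
wrist_force: [3.3, -4.9, -2.9]
gripper_width: 0.0151
```

```bash
python3 -W ignore q.py
```

```text
t 19.82 p [0.5768 0.0649 0.1099] yaw 41.17 tilt [ 0.0045  0.001  -1.    ] F [ 3.32 -4.95 -2.89] M [-0.828 -0.574 -0.182] w 0.0151 q [0.09 0.55 1.81 0.   0.78 0.94]
t 19.88 p [0.5768 0.0649 0.1099] yaw 41.16 tilt [ 0.0045  0.001  -1.    ] F [ 4.77 -4.06 -2.5 ] M [-0.855 -0.574 -0.223] w 0.0154 q [0.09 0.55 1.81 0.   0.78 0.94]
psi 24.56 tangential F on nose -5.68 radial -1.81 Mz about swing ->N -4.52
psi 24.56 tangential F on nose -6.26 radial -0.22 Mz about swing ->N -3.65
0.5 (array([ 0.03, -0.05,  0.01]), np.float64(-0.5))
1 (array([ 0.07, -0.05,  0.01]), np.float64(-1.0))
1.5 (array([ 0.11, -0.05,  0.01]), np.float64(-1.5))
2 (array([ 0.16, -0.05,  0.01]), np.float64(-2.0))
3 (array([ 0.24, -0.06,  0.01]), np.float64(-3.0))
4 (array([ 0.33, -0.07,  0.01]), np.float64(-4.0))
```

View pics/q1927.png

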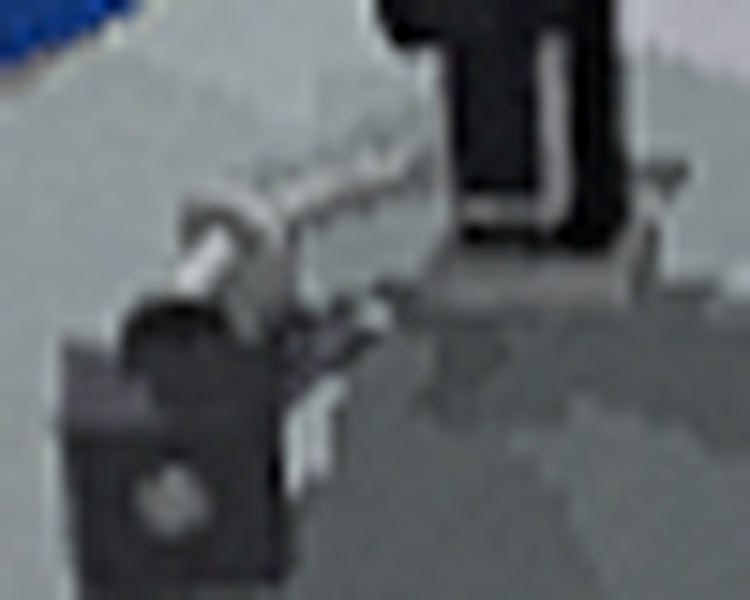

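The view shows the bar through the ring, its end on the rubber nose at (195,300). Now a steady hold.

move_arm:
  plan:
    - {"tx":0.03,"ty":-0.02,"tz":0.01,"roll":-0.5,"fingers":0}
    - {"tx":0.06,"ty":-0.03,"tz":0.02,"roll":-0.8,"fingers":0}
    - {"tx":0.06,"ty":-0.03,"tz":0.02,"roll":-0.8,"fingers":0}
    - {"tx":0.06,"ty":-0.03,"tz":0.02,"roll":-0.8,"fingers":0}

```text
time: 20.38
ee_pos: [0.5777, 0.0652, 0.1099]
eef_rot: [0.934, 0.358, 0.003, 0.001]
wrist_force: [3.1, -4.4, -1.7]
gripper_width: 0.0151
```

```bash
python3 -W ignore q.py
```

```text
t 20.38 p [0.5777 0.0652 0.1099] yaw 41.98 tilt [ 5.8e-03  7.0e-04 -1.0e+00] F [ 3.09 -4.44 -1.72] M [-0.911 -0.56  -0.227] w 0.0151 q [0.09 0.55 1.81 0.   0.77 0.93]
t 20.43 p [0.5777 0.0652 0.1099] yaw 41.97 tilt [ 5.7e-03  7.0e-04 -1.0e+00] F [ 3.22 -4.87 -3.49] M [-0.955 -0.621 -0.263] w 0.0152 q [0.09 0.55 1.81 0.   0.77 0.93]
psi 25.37 tangential F on nose -5.15 radial -1.63 Mz about swing ->N -5.35
psi 25.37 tangential F on nose -5.53 radial -1.89 Mz about swing ->N -6.26
0.5 (array([ 0.01, -0.09,  0.01]), np.float64(-0.5))
1 (array([ 0.06, -0.09,  0.01]), np.float64(-1.0))
1.5 (array([ 0.1 , -0.09,  0.01]), np.float64(-1.5))
2 (array([ 0.15, -0.09,  0.01]), np.float64(-2.0))
3 (array([ 0.23, -0.1 ,  0.01]), np.float64(-3.0))
4 (array([ 0.32, -0.1 ,  0.01]), np.float64(-4.0))
```

move_arm:
  plan:
    - {"tx":0.03,"ty":-0.03,"tz":0.02,"roll":-0.4,"fingers":0}
    - {"tx":0.06,"ty":-0.07,"tz":0.03,"roll":-0.8,"fingers":0}
    - {"tx":0.06,"ty":-0.07,"tz":0.03,"roll":-0.8,"fingers":0}
    - {"tx":0.06,"ty":-0.07,"tz":0.03,"roll":-0.8,"fingers":0}
    - {"tx":0.06,"ty":-0.07,"tz":0.03,"roll":-0.8,"fingers":0}
    - {"tx":0.06,"ty":-0.07,"tz":0.03,"roll":-0.8,"fingers":0}
    - {"tx":0.06,"ty":-0.07,"tz":0.03,"roll":-0.8,"fingers":0}
    - {"tx":0.06,"ty":-0.07,"tz":0.03,"roll":-0.8,"fingers":0}

```text
time: 21.42
ee_pos: [0.5785, 0.0656, 0.11]
eef_rot: [0.931, 0.365, 0.003, 0.001]
wrist_force: [3.5, -6.4, -1.8]
gripper_width: 0.0151
```

```bash
python3 -W ignore q.py
```

```text
t 21.43 p [0.5785 0.0656 0.11  ] yaw 42.79 tilt [ 0.0074  0.     -1.    ] F [ 3.51 -6.36 -1.76] M [-1.145 -0.634 -0.259] w 0.0151 q [ 0.09  0.55  1.81 -0.    0.77  0.92]
t 21.48 p [0.5785 0.0656 0.1099] yaw 42.79 tilt [ 7.4e-03  1.0e-04 -1.0e+00] F [ 3.35 -6.34 -2.73] M [-1.079 -0.672 -0.27 ] w 0.0155 q [ 0.09  0.55  1.81 -0.    0.77  0.92]
psi 26.19 tangential F on nose -6.62 radial -2.99 Mz about swing ->N -7.13
psi 26.19 tangential F on nose -6.48 radial -3.06 Mz about swing ->N -7.46
0.5 (array([ 0.  , -0.12,  0.01]), np.float64(-0.5))
1 (array([ 0.05, -0.12,  0.01]), np.float64(-1.0))
1.5 (array([ 0.09, -0.12,  0.01]), np.float64(-1.5))
2 (array([ 0.13, -0.12,  0.01]), np.float64(-2.0))
3 (array([ 0.22, -0.13,  0.01]), np.float64(-3.0))
4 (array([ 0.31, -0.13,  0.02]), np.float64(-4.0))
```

The press has held at about 6–7 N, but the radial part (about 3 N) suggests light ring contact from outward drift. I correct inward and down a little, and hold again.

move_arm:
  plan:
    - {"tx":0.01,"ty":-0.06,"tz":0.02,"roll":0,"fingers":0}
    - {"tx":0.02,"ty":-0.14,"tz":0.05,"roll":0,"fingers":0}
    - {"tx":0.02,"ty":-0.14,"tz":0.05,"roll":0,"fingers":0}
    - {"tx":0.02,"ty":-0.14,"tz":0.05,"roll":0,"fingers":0}

```text
time: 21.98
ee_pos: [0.5785, 0.066, 0.1099]
eef_rot: [0.931, 0.365, 0.004, 0.002]
wrist_force: [3.6, -7.3, -1.0]
gripper_width: 0.0154
```

```bash
python3 -W ignore q.py|head -5
```

```text
t 21.98 p [0.5785 0.066  0.1099] yaw 42.8 tilt [ 9.2e-03 -7.0e-04 -1.0e+00] F [ 3.55 -7.28 -1.04] M [-1.268 -0.607 -0.283] w 0.0154 q [ 0.09  0.55  1.81 -0.    0.77  0.92]
t 22.02 p [0.5785 0.0661 0.1099] yaw 42.8 tilt [ 9.2e-03 -7.0e-04 -1.0e+00] F [ 3.43 -6.69 -0.24] M [-1.261 -0.592 -0.213] w 0.0151 q [ 0.09  0.55  1.81 -0.    0.77  0.92]
psi 26.2 tangential F on nose -7.21 radial -3.71 Mz about swing ->N -8.3
psi 26.2 tangential F on nose -6.75 radial -3.3 Mz about swing ->N -6.56
0.5 (array([-0.04, -0.08,  0.01]), np.float64(-0.5))
```

The moment (Mz -0.25) matches a pure force at the nose, about 7 N along the stop, so the ring is not loaded. One more still hold.

move_arm:
  plan:
    - {"tx":0.02,"ty":-0.03,"tz":0.02,"roll":-0.2,"fingers":0}
    - {"tx":0.02,"ty":-0.03,"tz":0.02,"roll":-0.2,"fingers":0}
    - {"tx":0.02,"ty":-0.03,"tz":0.02,"roll":-0.2,"fingers":0}
    - {"tx":0.02,"ty":-0.03,"tz":0.02,"roll":-0.2,"fingers":0}
    - {"tx":0.02,"ty":-0.03,"tz":0.02,"roll":-0.2,"fingers":0}
    - {"tx":0.02,"ty":-0.03,"tz":0.02,"roll":-0.2,"fingers":0}
    - {"tx":0.02,"ty":-0.03,"tz":0.02,"roll":-0.2,"fingers":0}

```text
time: 22.9
ee_pos: [0.579, 0.066, 0.1099]
eef_rot: [0.93, 0.367, 0.005, 0.002]
wrist_force: [3.7, -5.9, -1.9]
gripper_width: 0.0153
```

```bash
python3 -W ignore q.py
```

```text
t 22.9 p [0.579  0.066  0.1099] yaw 43.03 tilt [ 0.0102 -0.0013 -0.9999] F [ 3.75 -5.94 -1.9 ] M [-1.083 -0.553 -0.217] w 0.0153 q [ 0.09  0.55  1.81 -0.    0.77  0.92]
t 22.95 p [0.579 0.066 0.11 ] yaw 43.03 tilt [ 0.0103 -0.0013 -0.9999] F [ 4.3  -6.39 -1.81] M [-1.03  -0.524 -0.207] w 0.0155 q [ 0.09  0.55  1.81 -0.    0.77  0.92]
psi 26.43 tangential F on nose -6.55 radial -2.54 Mz about swing ->N -5.91
psi 26.43 tangential F on nose -7.26 radial -2.57 Mz about swing ->N -5.64
0.5 (array([-0.05, -0.13,  0.01]), np.float64(-0.5))
1 (array([-0.  , -0.13,  0.01]), np.float64(-1.0))
1.5 (array([ 0.04, -0.13,  0.01]), np.float64(-1.5))
2 (array([ 0.09, -0.13,  0.02]), np.float64(-2.0))
3 (array([ 0.17, -0.14,  0.02]), np.float64(-3.0))
4 (array([ 0.26, -0.14,  0.02]), np.float64(-4.0))
```

Held about 6.5 N for well over half a second. I ease back a little, set the foot down and release.

move_arm:
  plan:
    - {"tx":-0.05,"ty":0,"tz":0,"roll":0.6,"fingers":0}
    - {"tx":-0.1,"ty":0,"tz":0.01,"roll":1.2,"fingers":0}
    - {"tx":-0.15,"ty":0,"tz":0.02,"roll":1.8,"fingers":0}
    - {"tx":-0.15,"ty":0,"tz":0.02,"roll":1.8,"fingers":0}

```text
time: 23.45
ee_pos: [0.5779, 0.065, 0.1099]
eef_rot: [0.936, 0.352, 0.005, 0.002]
wrist_force: [1.6, -4.7, 0.0]
gripper_width: 0.0153
```

```bash
python3 -W ignore q.py | head -4
```

```text
t 23.45 p [0.5779 0.065  0.1099] yaw 41.23 tilt [ 0.0104 -0.0013 -0.9999] F [ 1.62 -4.72  0.05] M [-0.679 -0.23  -0.047] w 0.0153 q [ 0.09  0.55  1.82 -0.    0.77  0.95]
t 23.5 p [0.578  0.065  0.1099] yaw 41.23 tilt [ 0.0105 -0.0013 -0.9999] F [ 1.64 -3.89  0.25] M [-0.634 -0.269 -0.023] w 0.0151 q [ 0.09  0.55  1.82 -0.    0.77  0.95]
psi 24.63 tangential F on nose -4.2 radial -2.69 Mz about swing ->N -3.04
psi 24.63 tangential F on nose -3.7 radial -2.03 Mz about swing ->N -1.98
```

move_arm:
  plan:
    - {"tx":-0.05,"ty":-0.01,"tz":0,"roll":0.5,"fingers":0}
    - {"tx":-0.1,"ty":-0.03,"tz":0,"roll":1,"fingers":0}
    - {"tx":-0.15,"ty":-0.03,"tz":0,"roll":1.5,"fingers":0}
    - {"tx":-0.15,"ty":-0.03,"tz":0,"roll":1.5,"fingers":0}

```text
time: 24.0
ee_pos: [0.5766, 0.0644, 0.1099]
eef_rot: [0.941, 0.34, 0.005, 0.002]
wrist_force: [1.5, -0.5, -0.5]
gripper_width: 0.0152
```

```bash
python3 -W ignore q.py | head -4
```

```text
t 24.0 p [0.5766 0.0644 0.1099] yaw 39.72 tilt [ 0.0105 -0.001  -0.9999] F [ 1.46 -0.55 -0.52] M [-0.188 -0.231 -0.005] w 0.0152 q [ 0.09  0.55  1.82 -0.    0.77  0.97]
t 24.05 p [0.5766 0.0644 0.1099] yaw 39.73 tilt [ 0.0104 -0.001  -0.9999] F [ 2.2   0.12 -0.55] M [-0.142 -0.275 -0.081] w 0.0154 q [ 0.09  0.55  1.82 -0.    0.77  0.97]
psi 23.13 tangential F on nose -1.47 radial 0.52 Mz about swing ->N 0.64
psi 23.13 tangential F on nose -1.61 radial 1.5 Mz about swing ->N 0.11
```

Residual about 1.5 N at the nose. Releasing.

move_arm:
  plan:
    - {"tx":0,"ty":0,"tz":0,"roll":0,"fingers":0.22}
    - {"tx":0,"ty":0,"tz":0,"roll":0,"fingers":0.3}
    - {"tx":0,"ty":0,"tz":0,"roll":0,"fingers":0.38}
    - {"tx":0,"ty":0,"tz":0,"roll":0,"fingers":0.38}
    - {"tx":0,"ty":0,"tz":0,"roll":0,"fingers":0.38}

```text
time: 24.68
ee_pos: [0.5766, 0.0644, 0.1099]
eef_rot: [0.94, 0.34, 0.005, 0.002]
wrist_force: [-0.6, 0.7, -0.9]
gripper_width: 0.0322
```

```bash
python3 - <<'E'
from h import *
st();c=snap('side');save(c['img'][190:240,200:270],'s20.png',10);st()
E
```

```text
t 24.68 p [0.5766 0.0644 0.1099] yaw 39.73 tilt [ 0.0104 -0.001  -0.9999] F [-0.64  0.72 -0.91] M [0.004 0.009 0.013] w 0.0322 q [ 0.09  0.55  1.82 -0.    0.77  0.97]
t 24.73 p [0.5766 0.0644 0.1099] yaw 39.73 tilt [ 0.0104 -0.001  -0.9999] F [-0.39 -0.52  0.53] M [-0.016  0.015 -0.036] w 0.0328 q [ 0.09  0.55  1.82 -0.    0.77  0.97]
```

View pics/s20.png

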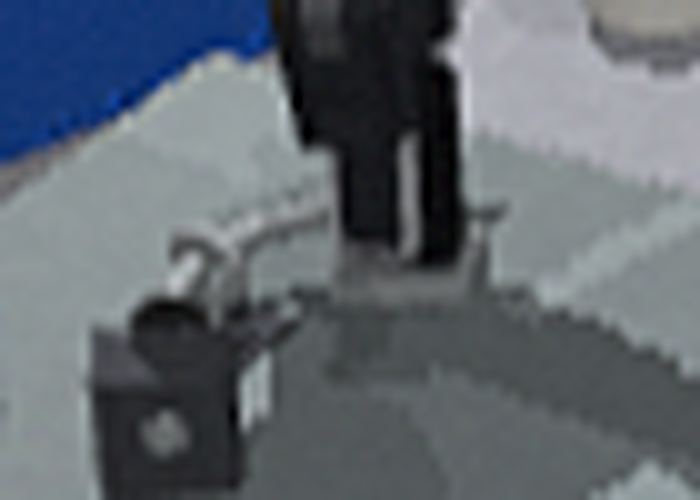

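Fingers are open and the pin stands through the ring, with its foot flat on the lid. Rising straight up, slowly at first.

move_arm:
  plan:
    - {"tx":0,"ty":0,"tz":-0.5,"roll":0,"fingers":0.38}
    - {"tx":0,"ty":0,"tz":-1.5,"roll":0,"fingers":0.38}
    - {"tx":0,"ty":0,"tz":-3,"roll":0,"fingers":0.38}
    - {"tx":0,"ty":0,"tz":-5,"roll":0,"fingers":0.38}
    - {"tx":0,"ty":0,"tz":-8,"roll":0,"fingers":0.38}
    - {"tx":0,"ty":0,"tz":-12,"roll":0,"fingers":0.38}
    - {"tx":0,"ty":0,"tz":-15,"roll":0,"fingers":0.38}
    - {"tx":0,"ty":0,"tz":-15,"roll":0,"fingers":0.38}

```text
time: 25.72
ee_pos: [0.5767, 0.0647, 0.2637]
eef_rot: [0.94, 0.34, 0.008, 0.003]
wrist_force: [0.6, -0.7, -0.9]
gripper_width: 0.0324
```

move_arm:
  plan:
    - {"tx":-5,"ty":3,"tz":0,"roll":0,"fingers":0.38}
    - {"tx":-9,"ty":6,"tz":0,"roll":0,"fingers":0.38}
    - {"tx":-13,"ty":9,"tz":0,"roll":0,"fingers":0.38}
    - {"tx":-16,"ty":12,"tz":0,"roll":0,"fingers":0.38}
    - {"tx":-16,"ty":15,"tz":0,"roll":0,"fingers":0.38}
    - {"tx":-16,"ty":18,"tz":0,"roll":0,"fingers":0.38}
    - {"tx":-16,"ty":18,"tz":0,"roll":0,"fingers":0.38}

```text
time: 26.6
ee_pos: [0.569, -0.1773, 0.263]
eef_rot: [0.941, 0.339, 0.008, 0.003]
wrist_force: [-0.0, 0.4, -0.5]
gripper_width: 0.0327
```

```bash
python3 - <<'E'
from h import *
st();c=snap('side');save(c['img'][180:250,190:290],'s21.png',8);c=snap('top');save(c['img'],'t21.png',1.4);save(c['img'][140:265,170:295],'t21z.png',4.8)
E
```

```text
t 26.6 p [ 0.569  -0.1773  0.263 ] yaw 39.63 tilt [ 1.650e-02 -4.000e-04 -9.999e-01] F [-0.01  0.4  -0.52] M [0.008 0.105 0.021] w 0.0327 q [-0.32  0.36  1.69  0.01  1.07  0.55]
```

View pics/s21.png

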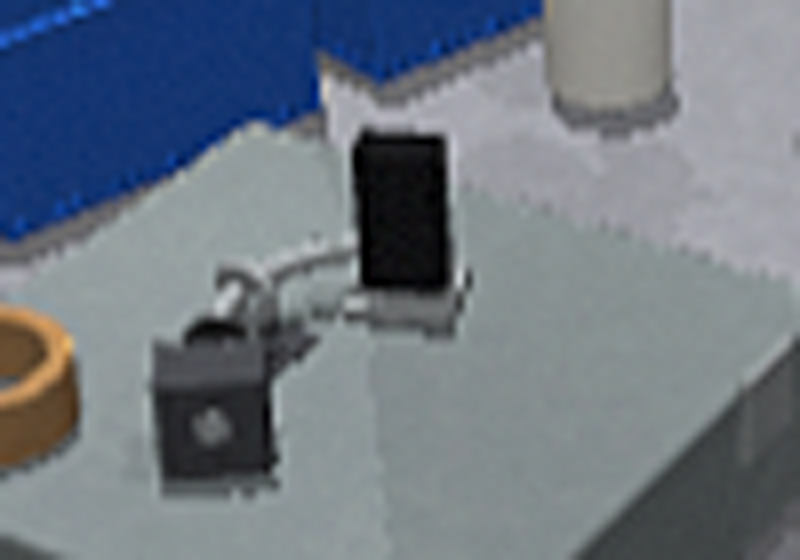

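View pics/t21.png

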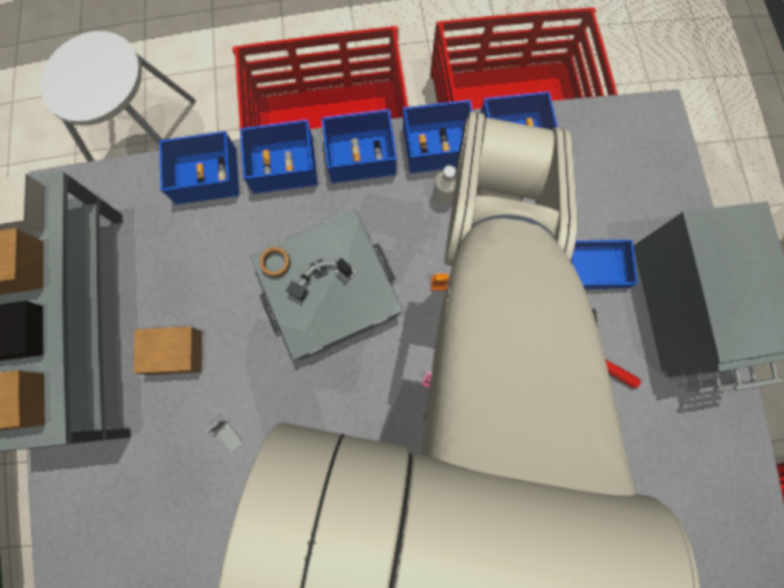

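View pics/t21z.png

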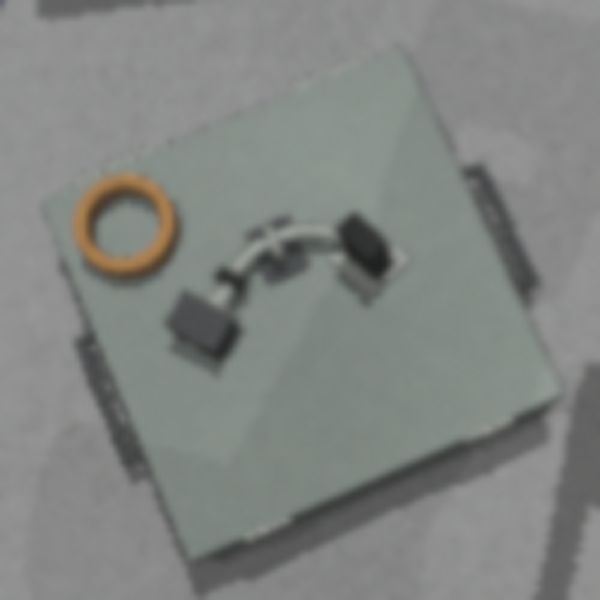

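The pin stands on the lid, its bar through the ring at (275,240) with the nose at the rubber stop (230,280). Tape, bottle and the others are where they were, and the arm is clear. Handing in.

```bash
python3 - <<'E'
from h import *
print(r.close_job())
E
```

```text
the job is handed in; nothing more can be done
None
```

The box is locked. I took the curved black pin by its grip, set it on the lid and swung it through the ring to the stop. Its nose pressed on the stop, then I let go, backed the arm clear and handed in at about 27 s.

- **Pressing:** contact came with the nose about 33° beyond the ring. I pressed for over 1.5 s. The wrist readings between moves gave about 5.5–7.5 N along the stop, under the 14 N limit. I then eased back to about 1.5 N before opening the fingers.
- **Final pictures:** the pin stands upright on the lid, with its bar through the ring and its nose at the rubber. The tape and the other things in view look unmoved. In the last top view the arm hid the straight pin and some of the look-alikes; the arm never went near the straight pin.

**Checks that were less clean:**
- **Sideways force:** there was about 2–3.5 N towards the swing centre during the press. The moment reading fits rubber friction at the nose, but light contact with the ring cannot be ruled out.
- **Foot on the lid:** it pressed only lightly. At times during the swing and the press it may have hung about 0.1–0.2 mm off the lid.
- **Foot drag:** early in the swing, the foot briefly dragged on the lid at about 5 N. I put this down to pressing too hard, and it went away when I eased off.

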